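# Stow the parts of a stripped lamp: stems in the block, shade carriers on the swinging hook

## Robot

A 6-joint arm with a two-finger parallel gripper is mounted at the origin on the work surface. World frame = base frame: x ahead of the robot, y to its left, z up, the work surface at z = 0. Lengths are in m, angles in rad, forces in N, time in s.
With the tool pointing down it reaches from about 0.275 to 0.75 m from the base axis. Payload 10.2 kg.
Tool frame: the origin (TCP) lies at the very end of the fingers, on their centre line; the grasp point (between the pads) lies 19 mm behind it; x points along the fingers, y is the direction in which the jaws open and shut, and the axes are right-handed (so a half turn about x gives the same grasp; the last joint's range is limited). The gripper opens to 85 mm and grips with 20 to 120 N. Pads are 22 mm wide; open, the fingers measure 114 mm over their backs; the gripper's body (76 mm by 85 mm) begins 54 mm behind the grasp point. The pads swing forward as they close: fully open they stand 13 mm farther back than shut.
Start: joints at [-1.492, 0.313, 1.498, -0, 1.331, -0.223], TCP at [0.156, -0.501, 0.231] pointing down, gripper open.
Joint ranges: [-2.94, 2.94], [-0.97, 2.17], [0.19, 2.56], [-1.23, 4.37], [0.02, 3.11], [-2.88, 2.88]. Speed limits (rad/s): [2.39, 2.39, 3.01, 3.14, 3.14, 3.14].

## Interface

Orientations are given as a unit quaternion [w, x, y, z].
In Python, from workcell import r gives the robot as it stands. The module is installed in compiled form; this text tells all that it offers.
- The arm moves only by the tool drive_tool, never from a script. Its argument "deltas" is a list of rows, each an object with "delta_pos": the shift along the tool's x, y, z in m, a list of three; "turn": the turn, a rotation vector about the tool's x, y, z in degrees, a list of three; "grip": the closure in counts, from 0 (fully open) to 255 (shut). A call has 1 to 10 rows; each row shifts and turns the commanded pose from where the row before left it, along the tool's axes as they then stand; what a row does not reach is not made up. A row lasts 1/8 s, in which the tool goes at most 62.5 mm and 10.7 degrees, less where a joint would pass 70% of its speed; a pose out of reach is approached as far as the arm can. A call with a gripper value outside its range is refused whole. The fingers move at their own pace and stop on an object; the grip force is fixed at half the most. Time passes only in rows, so rows that do not move let the fingers close. It gives the time, the measured TCP pose, the force and the opening at its end, in the units of the state.
- r.observe(): the state, without advancing time (a new reading comes with each control period).
- r.get_image(name): name is "side" or "top"; returns a dict with "color" (420x560x3 uint8, red, green, blue), "z_map" (420x560 float32, m along the optical axis (not along the pixel's ray), 0 where there is no reading), "fov_y" (degrees; the focal length in pixels is half the picture's height over the tangent of half this angle, whatever the lens; pixels are square), "cx", "cy" (the principal point, pixels), "R" (3x3) and "t" (3): a world point X has camera coordinates R X + t. Camera axes: x right, y down, z forward; pixel columns grow to the right and rows downward; lengths in m; the calibration is good to about 2 mm. A picture is of the moment at which its call begins.
- r.finish_job(): hands the job in, once; it reports no verdict.
The state is a dict: "time_s": time; "qpos": joint angles; "joint_vel": joint speeds; "effort": joint torques, N m; "tcp_pos": TCP position; "orientation": TCP orientation; "contact_force": force on the tool from outside, world axes, zero at the start; "ft_torque": the same for the moment, N m; "grip_width": finger opening in m.
Only numpy, scipy, OpenCV 4.12 (cv2) and the standard library are available. Lean on these libraries where they do the work, as an engineer would, in place of code of your own. Each camera call takes 0.05 s, during which the arm holds its last target. There are 200 camera calls.

## Task

The lamps on the repair table have been taken apart: put their parts away tidily. Stand every brass stem that is there upright in a bore of the wooden block, fully home, one to a bore; and, once you have brought the swinging empty hook to rest with a touch, hang every shade carrier (coloured ring) by its rim on the hook, leaving all of it hanging quietly. Leave the tools, bottles and bulb where they are.

Things in the scene. Friction and masses are not known exactly. Their poses are not given: they have to be found in the camera images.
- stem0: brass lamp stem: a smooth tube-like cylinder 24 mm in diameter, 80 mm high, standing upright on the table, black dot on its top end and a steel band near the top; origin at the centre of its lower end, z along it, foot chamfered; 0.12 kg. Three to five of the five stems are present
- stem1: brass lamp stem: a smooth tube-like cylinder 24 mm in diameter, 80 mm high, standing upright on the table, black dot on its top end and a steel band near the top; origin at the centre of its lower end, z along it, foot chamfered; 0.12 kg. Three to five of the five stems are present
- stem2: brass lamp stem: a smooth tube-like cylinder 24 mm in diameter, 80 mm high, standing upright on the table, black dot on its top end and a steel band near the top; origin at the centre of its lower end, z along it, foot chamfered; 0.12 kg. Three to five of the five stems are present
- stem3: brass lamp stem: a smooth tube-like cylinder 24 mm in diameter, 80 mm high, standing upright on the table, black dot on its top end and a steel band near the top; origin at the centre of its lower end, z along it, foot chamfered; 0.12 kg. Three to five of the five stems are present
- stem4: brass lamp stem: a smooth tube-like cylinder 24 mm in diameter, 80 mm high, standing upright on the table, black dot on its top end and a steel band near the top; origin at the centre of its lower end, z along it, foot chamfered; 0.12 kg. Three to five of the five stems are present
- carrier_a: red shade carrier lying flat: a ring of flat band, 120 mm across at mid-band, band 8 mm wide and 10 mm high, with a straight crossbar 10 mm wide along its y axis and a round steel bush 30 mm across in the middle; rim clear of the crossbar at its +x and -x sides. Origin: ring centre, underside; z along the ring's axis; 0.08 kg. One or both carriers are present
- carrier_b: yellow shade carrier lying flat: a ring of flat band, 120 mm across at mid-band, band 8 mm wide and 10 mm high, with a straight crossbar 10 mm wide along its y axis and a round steel bush 30 mm across in the middle; rim clear of the crossbar at its +x and -x sides. Origin: ring centre, underside; z along the ring's axis; 0.08 kg. One or both carriers are present
- block: fixed wooden block 70 x 250 x 40 mm (x, y, z) with five blind bores in a row along its y, 50 mm apart; origin at the centre of its underside on the table
- block_hole0 (a point): centre of the mouth of bore 0 in the block's top face (z up): bore 26.5 mm wide, 30 mm deep, chamfered; all bores take any stem
- block_hole1 (a point): centre of the mouth of bore 1 in the block's top face (z up): bore 26.5 mm wide, 30 mm deep, chamfered; all bores take any stem
- block_hole2 (a point): centre of the mouth of bore 2 in the block's top face (z up): bore 26.5 mm wide, 30 mm deep, chamfered; all bores take any stem
- block_hole3 (a point): centre of the mouth of bore 3 in the block's top face (z up): bore 26.5 mm wide, 30 mm deep, chamfered; all bores take any stem
- block_hole4 (a point): centre of the mouth of bore 4 in the block's top face (z up): bore 26.5 mm wide, 30 mm deep, chamfered; all bores take any stem
- stand: fixed hook stand; origin on the table right below the hook's pivot (pivot 400 mm up). Its x axis points from the hook to its column: grey, 22 mm thick, 205 mm along x, on a wooden base that spans 140 to 270 mm along x. A bar 18 mm wide runs above the pivot to the column, underside 415 mm up. Nothing stands below the hook
- hook (a joint): angle of the dark steel hook in its pivot, 0 hanging plumb; it swings only sideways, about the stand's x axis (positive: the lower end moves to the stand's +y). At the start it is released 0.22 to 0.42 rad off plumb and goes on swinging freely, about 0.8 s there and back, for minutes unless stopped; 0.15 kg
- hook_seat (a point): lowest inside point of the hook, where a part rests, 192 mm below the pivot; moves with the hook, axes as the stand's when plumb. The hook is a J of 10 mm round bar in the stand's x-z plane, mouth upward, 34 mm wide: back limb on the +x side (bar centre 22 mm off), straight up to 132 mm above the seat, then jogs to the pivot; point on the -x side, ends 45 mm above the seat, 28 mm off
- screwdriver: bystander: yellow-handled screwdriver lying on the table, about 200 mm long; not part of the job
- wrench: bystander: steel wrench lying on the table, right front; not part of the job
- glue: bystander: white glue bottle, 44 mm across, 110 mm high, red cap; not part of the job
- jar: bystander: amber jar with steel lid, 66 mm across, 70 mm high; not part of the job
- bulb: bystander: light bulb standing cap down in a cardboard collar, 60 mm across, 108 mm high; not part of the job

How it is judged:
On the way:
1. the empty hook, no carrier near it, has been brought to rest hanging plumb (value of joint hook between -0.08 and 0.08 rad and velocity of joint hook between -0.25 and 0.25 rad/s and distance between each of carrier_a, carrier_b and hook_seat above 0.09 m), for 0.8 s.
At the end, for the whole second after the job is handed in: Each stem stands in a bore (within 5 mm of its axis, foot 24 mm deep or more, tilt under 0.12 rad); each carrier hangs by its rim on the hook (centre 35-78 mm from the seat, 35 mm or more below it, plane over 1 rad from level, under 0.08 m/s); hook within 0.15 rad of plumb, under 0.5 rad/s (((horizontal distance between stem0 and block_hole0 below 0.005 m and z of stem0 in the frame of block_hole0 below -0.024 m) or (horizontal distance between stem0 and block_hole1 below 0.005 m and z of stem0 in the frame of block_hole1 below -0.024 m) or (horizontal distance between stem0 and block_hole2 below 0.005 m and z of stem0 in the frame of block_hole2 below -0.024 m) or (horizontal distance between stem0 and block_hole3 below 0.005 m and z of stem0 in the frame of block_hole3 below -0.024 m) or (horizontal distance between stem0 and block_hole4 below 0.005 m and z of stem0 in the frame of block_hole4 below -0.024 m)) and angle between each of stem0, stem1, stem2, stem3, stem4's own z axis and vertical below 0.12 rad and linear speed of each of stem0, stem1, stem2, stem3, stem4 below 0.03 m/s and ((horizontal distance between stem1 and block_hole0 below 0.005 m and z of stem1 in the frame of block_hole0 below -0.024 m) or (horizontal distance between stem1 and block_hole1 below 0.005 m and z of stem1 in the frame of block_hole1 below -0.024 m) or (horizontal distance between stem1 and block_hole2 below 0.005 m and z of stem1 in the frame of block_hole2 below -0.024 m) or (horizontal distance between stem1 and block_hole3 below 0.005 m and z of stem1 in the frame of block_hole3 below -0.024 m) or (horizontal distance between stem1 and block_hole4 below 0.005 m and z of stem1 in the frame of block_hole4 below -0.024 m)) and ((horizontal distance between stem2 and block_hole0 below 0.005 m and z of stem2 in the frame of block_hole0 below -0.024 m) or (horizontal distance between stem2 and block_hole1 below 0.005 m and z of stem2 in the frame of block_hole1 below -0.024 m) or (horizontal distance between stem2 and block_hole2 below 0.005 m and z of stem2 in the frame of block_hole2 below -0.024 m) or (horizontal distance between stem2 and block_hole3 below 0.005 m and z of stem2 in the frame of block_hole3 below -0.024 m) or (horizontal distance between stem2 and block_hole4 below 0.005 m and z of stem2 in the frame of block_hole4 below -0.024 m)) and ((horizontal distance between stem3 and block_hole0 below 0.005 m and z of stem3 in the frame of block_hole0 below -0.024 m) or (horizontal distance between stem3 and block_hole1 below 0.005 m and z of stem3 in the frame of block_hole1 below -0.024 m) or (horizontal distance between stem3 and block_hole2 below 0.005 m and z of stem3 in the frame of block_hole2 below -0.024 m) or (horizontal distance between stem3 and block_hole3 below 0.005 m and z of stem3 in the frame of block_hole3 below -0.024 m) or (horizontal distance between stem3 and block_hole4 below 0.005 m and z of stem3 in the frame of block_hole4 below -0.024 m)) and ((horizontal distance between stem4 and block_hole0 below 0.005 m and z of stem4 in the frame of block_hole0 below -0.024 m) or (horizontal distance between stem4 and block_hole1 below 0.005 m and z of stem4 in the frame of block_hole1 below -0.024 m) or (horizontal distance between stem4 and block_hole2 below 0.005 m and z of stem4 in the frame of block_hole2 below -0.024 m) or (horizontal distance between stem4 and block_hole3 below 0.005 m and z of stem4 in the frame of block_hole3 below -0.024 m) or (horizontal distance between stem4 and block_hole4 below 0.005 m and z of stem4 in the frame of block_hole4 below -0.024 m)) and distance between carrier_a and hook_seat between 0.035 and 0.078 m and not (z of carrier_a in the frame of hook_seat above -0.035 m) and angle between each of carrier_a, carrier_b's own z axis and vertical above 1 rad and linear speed of each of carrier_a, carrier_b below 0.08 m/s and distance between carrier_b and hook_seat between 0.035 and 0.078 m and not (z of carrier_b in the frame of hook_seat above -0.035 m) and value of joint hook between -0.15 and 0.15 rad and velocity of joint hook between -0.5 and 0.5 rad/s); the robot touches nothing.
It fails at once if a bystander (screwdriver, wrench, glue, jar or bulb) is moved more than 30 mm (distance of any of screwdriver, wrench, glue, jar, bulb from where it was at the start of the episode above 0.03 m).
Of stem0, stem1, stem2, stem3, stem4 only 3 to 5 are there at a start; the rules pass over those that are not, and their reading is None.
Of carrier_a, carrier_b only 1 to 2 are there at a start; the rules pass over those that are not, and their reading is None.
At some moment in a run one of carrier_a, carrier_b may be knocked a few centimetres aside while the robot is not near it.
It also fails if it takes over 210 s, if anything falls off the work surface, if the arm or the gripper's body presses on something with over 40 N, if the wrist force passes 120 N, or if a joint passes its speed limit or range.

## Working session

There is one attempt and no reset: what is moved stays moved. The work goes in short steps, Python scripts to look and compute and a tool call to move; the robot and the scene stay as the last step left them, time stands still between calls to the robot, and variables do not carry over. Pictures are saved under pics/ and viewed, about 12 in all and at most 16, crops included, and the job is handed in when it is done.

Besides the shell and the picture viewer there is one more tool, called after "Emit:" as a command line: name --argument value ..., lists and objects as JSON in quotes. drive_tool: Moves the arm, as the interface text tells. Its arguments: {"type":"object","properties":{"deltas":{"type":"array"}},"required":["deltas"]}

```bash
ls; mkdir -p pics; python3 - <<'E'
from workcell import r
import cv2,numpy as np
print(r.observe())
for n in("top","side"):
    d=r.get_image(n); cv2.imwrite(f"pics/{n}0.png",d["color"][:,:,::-1]); np.savez(f"{n}0.npz",**d)
    print(n,d["fov_y"],d["cx"],d["cy"],d["R"],d["t"], d.keys())
E
```

```text
pics
{'time_s': 0.0, 'qpos': array([-1.49240554e+00,  3.13452861e-01,  1.49841753e+00,  1.87770901e-05,
        1.33098302e+00, -2.23422424e-01]), 'joint_vel': array([-0.00069473,  0.00101739,  0.00040637,  0.001357  ,  0.00151738,
       -0.00177675]), 'effort': array([-1.96934539e-03, -4.12266934e+01, -2.59743458e+01, -2.87947541e-04,
        4.11615532e-03, -1.56655489e-08]), 'tcp_pos': array([ 0.15601936, -0.50102553,  0.23074097]), 'orientation': array([ 0.10585685,  0.69910947,  0.10674506, -0.69903202]), 'contact_force': array([-0.06099565,  0.12757484,  0.7361835 ]), 'ft_torque': array([-0.02047323, -0.03885145, -0.04992625]), 'grip_width': 0.0855377808260099}
top 51.43461851391777 274.8718093429122 210.25310509398162 [[-0.0211266  -0.99976701 -0.00442657]
 [-0.98985772  0.02153893 -0.14041997]
 [ 0.1404826   0.00141507 -0.99008214]] [0.047116   0.59018572 1.65988465] dict_keys(['color', 'z_map', 'fov_y', 'cx', 'cy', 'R', 't'])
side 48.04731920010124 278.37500832021107 210.17655897364006 [[-0.84791116 -0.53009579 -0.00671708]
 [-0.24853551  0.40867126 -0.87819013]
 [ 0.46826996 -0.74295778 -0.47826455]] [0.4946332  0.35289008 1.44858659] dict_keys(['color', 'z_map', 'fov_y', 'cx', 'cy', 'R', 't'])
```

View pics/top0.png

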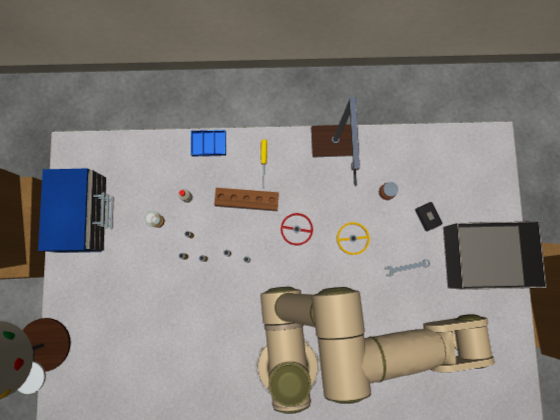

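View pics/side0.png

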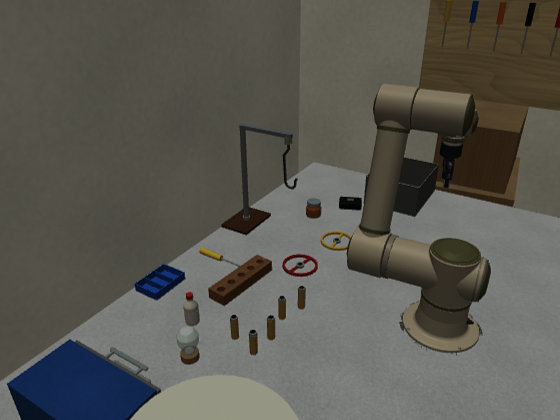

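Top view: five stems near (189,235), (183,256), (203,258), (228,253), (247,260); block around (247,199); red carrier (297,229), yellow (353,239); hook below the bar at about (354,180). Both carriers are present.

```bash
cat > h.py <<'E'
import numpy as np,cv2
def load(n,i): return dict(np.load(f"{n}{i}.npz"))
def snap(n):
    from workcell import r
    return r.get_image(n)
def foc(d): return 210/np.tan(np.radians(float(d["fov_y"]))/2)
def cloud(d):
    z=d["z_map"]; v,u=np.indices(z.shape); f=foc(d)
    P=np.stack([(u-d["cx"])*z/f,(v-d["cy"])*z/f,z],-1)
    W=(P-d["t"])@d["R"]; W[z==0]=np.nan; return W
def proj(d,X):
    c=np.atleast_2d(X)@d["R"].T+d["t"]; return c[:,:2]/c[:,2:]*foc(d)+[d["cx"],d["cy"]]
def ray_at_z(d,uv,z):
    uv=np.atleast_2d(uv).astype(float); f=foc(d)
    dirs=np.c_[(uv-[d["cx"],d["cy"]])/f,np.ones(len(uv))]@d["R"]; o=-d["R"].T@d["t"]
    return o+dirs*((z-o[2])/dirs[:,2])[:,None]
def comps(mask,W,minn=8):
    n,l,s,c=cv2.connectedComponentsWithStats(mask.astype(np.uint8))
    return [(l==i) for i in range(1,n) if s[i,4]>=minn]
E
python3 - <<'E'
from h import *
np.set_printoptions(precision=4,suppress=True)
for n in("top","side"):
    d=load(n,0);W=cloud(d);hsv=cv2.cvtColor(d["color"],cv2.COLOR_RGB2HSV);H,S,V=hsv[...,0].astype(int),hsv[...,1].astype(int),hsv[...,2].astype(int)
    print(n)
    x,y,z=W[...,0],W[...,1],W[...,2]
    # table z
    m=(abs(z)<.02)&(x>.3)&(x<.6)&(y>-.3)&(y<.4); print("table z med",np.median(z[m]))
    # stem tops
    m=(z>.05)&(z<.1)&(x>.25)&(x<.65)&(y>0.1)&(y<.5)
    for c in comps(m,W,5):
        t=c&(z>.074); 
        print("hi",c.sum(),np.nanmean(W[c],0),"zmax",np.nanmax(z[c]),"top",t.sum(), W[t].mean(0) if t.any() else None)
    for nm,h0,h1 in(("red",0,6),("yel",22,32)):
        m=(H>=h0)&(H<=h1)&(S>140)&(V>60)&(x>.3)&(x<.7)&(y>-.35)&(y<.35)&(z<.04)
        if nm=="red": m|=(H>174)&(S>140)&(x>.3)&(x<.7)&(y<.35)&(y>-.35)&(z<.04)
        for c in comps(m,W,20):
            uv=np.argwhere(c)[:,::-1]; g=ray_at_z(d,uv,.01)
            (cx,cy),R=cv2.minEnclosingCircle(g[:,:2].astype(np.float32)); print(nm,c.sum(),g.mean(0),"circ",cx,cy,R)
    # block top
    m=(z>.033)&(z<.047)&(x>.45)&(x<.75)&(y<.45)&(y>-.05)
    for c in comps(m,W,60):
        P=W[c]; rect=cv2.minAreaRect(P[:,:2].astype(np.float32)); print("block",c.sum(),rect,np.median(P[:,2]))
E
```

```text
top
table z med -0.001126844413311931
hi 46 [0.6433 0.3838 0.0711] zmax 0.09284407887295691 top 16 [0.6461 0.3829 0.0811]
hi 86 [0.5603 0.4849 0.0866] zmax 0.0995412042608038 top 77 [0.561  0.4855 0.0888]
hi 38 [0.5029 0.3698 0.0731] zmax 0.08730829193603688 top 23 [0.5026 0.3701 0.0778]
hi 36 [0.4289 0.2229 0.0744] zmax 0.0882511111074735 top 18 [0.4293 0.2243 0.0795]
hi 39 [0.421  0.391  0.0734] zmax 0.08185033497506916 top 22 [0.4205 0.3921 0.0778]
hi 40 [0.4103 0.3149 0.0732] zmax 0.08321702580619715 top 22 [0.4102 0.3156 0.078 ]
hi 36 [0.4025 0.1484 0.0738] zmax 0.08455205205369183 top 20 [0.4042 0.1485 0.0783]
red 171 [ 0.5225 -0.0516  0.01  ] circ 0.5204823017120361 -0.04955436661839485 0.06297826021909714
yel 200 [ 0.4803 -0.2701  0.01  ] circ 0.47911372780799866 -0.27042514085769653 0.06351590901613235
block 842 ((0.6410411596298218, 0.1479533463716507), (0.24970565736293793, 0.0706217810511589), 84.37940979003906) 0.03867583071068756
side
table z med -0.0019403954482424654
hi 77 [0.4013 0.1531 0.0672] zmax 0.08213557231678882 top 23 [0.4013 0.1492 0.0764]
hi 77 [0.4277 0.2288 0.0681] zmax 0.08269880526756146 top 21 [0.427  0.2271 0.0791]
hi 100 [0.6431 0.3917 0.0679] zmax 0.09716746210972041 top 25 [0.6467 0.3894 0.0825]
hi 85 [0.5015 0.3759 0.0681] zmax 0.0818036540578655 top 25 [0.5026 0.372  0.0782]
hi 85 [0.4088 0.3215 0.0673] zmax 0.08151309923620614 top 24 [0.4094 0.3201 0.0784]
hi 49 [0.5444 0.4913 0.0846] zmax 0.0997328592834897 top 39 [0.5459 0.4909 0.0893]
hi 91 [0.4194 0.3975 0.0677] zmax 0.08155666274703609 top 27 [0.4214 0.3939 0.0776]
red 162 [ 0.5184 -0.043   0.01  ] circ 0.5202991962432861 -0.04568062722682953 0.06380679458379745
yel 34 [ 0.5227 -0.2524  0.01  ] circ 0.5025700330734253 -0.25798070430755615 0.05379357561469078
block 841 ((0.6424111723899841, 0.14889101684093475), (0.2533643841743469, 0.07745542377233505), 83.90579223632812) 0.03762269638451323
```

```bash
python3 - <<'E'
from h import *
a=load("top",0)["color"][140:270,170:400]; cv2.imwrite("pics/c1.png",cv2.resize(a,None,fx=3.4,fy=3.4,interpolation=cv2.INTER_CUBIC)[:,:,::-1])
E
```

```text
(no output)
```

View pics/c1.png

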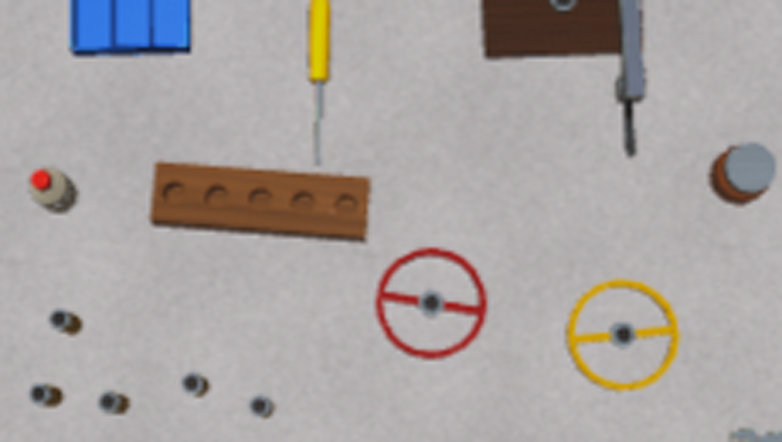

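```bash
python3 - <<'E'
from h import *
from scipy.spatial.transform import Rotation as Ro
np.set_printoptions(precision=4,suppress=True)
print(Ro.from_quat([0.10585685,0.69910947,0.10674506,-0.69903202],scalar_first=True).as_matrix())
for n in("top","side"):
    d=load(n,0);W=cloud(d);x,y,z=W[...,0],W[...,1],W[...,2]
    print(n)
    m=(z>.40)&(x>.4)&(x<1.1)&(y>-.6)&(y<0)
    if n=="top":m[210:]=False
    P=W[m]
    m2=cv2.minAreaRect(P[:,:2].astype(np.float32)); print("bar",len(P),m2,np.percentile(P[:,2],[5,50,95]))
    mm=P[:,2]>.41; q=P[mm]; vx,vy,a,b=cv2.fitLine(q[:,:2].astype(np.float32),cv2.DIST_HUBER,0,.01,.01).ravel(); print("line",vx,vy,a,b,"yaw",np.degrees(np.arctan2(vy,vx)))
    t=(q[:,0]-a)*vx+(q[:,1]-b)*vy
    for tt in (t.min(),t.max()): print(" end",a+tt*vx,b+tt*vy)
    m=(z>.15)&(z<.40)&(x>.4)&(x<1.0)&(y>-.5)&(y<0)
    if n=="top":m[210:]=False
    for c in comps(m,W,3): 
        P=W[c]; o=np.argsort(P[:,2]); print("hookpts",len(P)); print(P[o][::max(1,len(o)//25)])
E
```

```text
[[-0.0001  0.2972 -0.9548]
 [ 0.0013 -0.9548 -0.2972]
 [-1.     -0.0012 -0.0003]]
top
bar 500 ((0.7742571830749512, -0.21421757340431213), (0.23022356629371643, 0.02156898006796837), 0.8982210159301758) [0.4181 0.4305 0.4351]
line 0.9999346 0.011437158 0.7704288 -0.21343051 yaw 0.65531516
 end 0.6591516454526912 -0.21470328633690433
 end 0.8893481470382879 -0.2120703203942436
hookpts 155
[[ 0.8691 -0.2079  0.1537]
 [ 0.8686 -0.2135  0.1666]
 [ 0.8666 -0.2088  0.1729]
 [ 0.8693 -0.2069  0.1876]
 [ 0.8693 -0.22    0.1978]
 [ 0.8705 -0.2079  0.206 ]
 [ 0.8703 -0.2026  0.218 ]
 [ 0.8674 -0.2158  0.2253]
 [ 0.8718 -0.2218  0.2337]
 [ 0.8797 -0.2029  0.2437]
 [ 0.8688 -0.2187  0.2527]
 [ 0.8724 -0.2032  0.2638]
 [ 0.8699 -0.2056  0.2707]
 [ 0.8702 -0.2042  0.2801]
 [ 0.867  -0.2132  0.2882]
 [ 0.867  -0.2185  0.2977]
 [ 0.8668 -0.21    0.3084]
 [ 0.8754 -0.2028  0.3141]
 [ 0.8691 -0.2183  0.3208]
 [ 0.8658 -0.2133  0.33  ]
 [ 0.8662 -0.2153  0.3381]
 [ 0.874  -0.2046  0.3456]
 [ 0.8657 -0.2121  0.3577]
 [ 0.8671 -0.2113  0.3632]
 [ 0.8742 -0.2024  0.3803]
 [ 0.871  -0.2042  0.3884]]
hookpt
[... 2356 characters left out ...]
 0.6874 -0.2327  0.2025]
 [ 0.681  -0.2297  0.2053]
 [ 0.6847 -0.2282  0.2093]
 [ 0.6506 -0.2316  0.2121]
 [ 0.6526 -0.2273  0.2176]
 [ 0.7022 -0.2346  0.224 ]
 [ 0.6496 -0.2296  0.2302]
 [ 0.6565 -0.2336  0.2355]
 [ 0.7    -0.231   0.2388]
 [ 0.6955 -0.2309  0.2442]
 [ 0.6468 -0.2319  0.2511]
 [ 0.6946 -0.2295  0.2619]
 [ 0.6912 -0.2238  0.2774]
 [ 0.6963 -0.2324  0.2898]
 [ 0.6915 -0.2171  0.3005]
 [ 0.6949 -0.2227  0.3101]
 [ 0.692  -0.2252  0.318 ]
 [ 0.6921 -0.2254  0.3301]
 [ 0.6954 -0.2163  0.3407]
 [ 0.6838 -0.2118  0.3526]
 [ 0.6805 -0.2135  0.3606]
 [ 0.6696 -0.2169  0.3736]
 [ 0.6735 -0.2162  0.3809]
 [ 0.6638 -0.2214  0.3928]
 [ 0.6606 -0.2016  0.3959]
 [ 0.6773 -0.2082  0.3983]]
```

Emit:
drive_tool --deltas '[{"delta_pos":[-0.01,-0.016,-0.047],"turn":[1.7,0,0],"grip":0},{"delta_pos":[-0.01,-0.016,-0.047],"turn":[1.7,0,0],"grip":0},{"delta_pos":[-0.01,-0.016,-0.047],"turn":[1.7,0,0],"grip":0},{"delta_pos":[-0.01,-0.016,-0.047],"turn":[1.7,0,0],"grip":0},{"delta_pos":[-0.01,-0.016,-0.047],"turn":[1.7,0,0],"grip":0},{"delta_pos":[-0.01,-0.016,-0.047],"turn":[1.7,0,0],"grip":0},{"delta_pos":[-0.01,-0.016,-0.047],"turn":[1.7,0,0],"grip":0},{"delta_pos":[-0.01,-0.016,-0.047],"turn":[1.7,0,0],"grip":0},{"delta_pos":[-0.01,-0.016,-0.047],"turn":[1.7,0,0],"grip":0}]'

```text
time_s: 1.23
tcp_pos: [0.5459, -0.2823, 0.3214]
orientation: [-0.012, -0.707, -0.012, 0.707]
contact_force: [-0.2, -0.8, 0.5]
grip_width: 0.0856
```

Emit:
drive_tool --deltas '[{"delta_pos":[0,0,0],"turn":[0,10,0],"grip":0},{"delta_pos":[0,0,0],"turn":[0,10,0],"grip":0},{"delta_pos":[0,0,0],"turn":[0,10,0],"grip":0}]'

```text
time_s: 1.6
tcp_pos: [0.5446, -0.2832, 0.3214]
orientation: [0.009, 0.867, 0.015, -0.498]
contact_force: [1.9, 0.7, 0.9]
grip_width: 0.0854
```

```bash
cat >> h.py <<'E'
from scipy.spatial.transform import Rotation as Ro
def tool(pitch,yaw,flip=False):
    """pitch 0=down, 90=horizontal toward yaw (deg); jaw along -left of heading (flip: half turn about tool x)"""
    p,a=np.radians([pitch,yaw]); h=np.array([np.cos(a),np.sin(a),0]); l=np.array([-h[1],h[0],0])
    x=h*np.sin(p)-np.array([0,0,np.cos(p)]); y=-l; R=np.c_[x,y,np.cross(x,y)]
    return R@np.diag([1,-1,-1]) if flip else R
def plan(p,R,first="both"):
    from workcell import r
    s=r.observe(); R0=Ro.from_quat(s["orientation"],scalar_first=True).as_matrix()
    d=R0.T@(np.array(p)-s["tcp_pos"]); w=np.degrees(Ro.from_matrix(R0.T@R).as_rotvec())
    np.set_printoptions(precision=4,suppress=True)
    print("t %.2f"%s["time_s"],"tcp",s["tcp_pos"],"| old-axes mm",(d*1e3).round(1),"turn",w.round(1),"| new-axes mm",(R.T@(np.array(p)-s["tcp_pos"])*1e3).round(1),"rows>=",np.ceil(max(np.linalg.norm(d)/.0625,np.linalg.norm(w)/10.7)),"F",s["contact_force"].round(1),"w",s["grip_width"])
E
python3 -c "
from h import *
plan([.60,-.212,.325],tool(90,0.6))"
```

```text
t 1.60 tcp [ 0.5446 -0.2832  0.3214] | old-axes mm [ 26.  -69.3 -51.7] turn [ 0.7 59.7  1.2] | new-axes mm [ 56.1 -70.7  -3.6] rows>= 6.0 F [1.9 0.7 0.9] w 0.08538325447584028
```

Emit:
drive_tool --deltas '[{"delta_pos":[0,0,0],"turn":[0.1,10,0.2],"grip":0},{"delta_pos":[0,0,0],"turn":[0.1,10,0.2],"grip":0},{"delta_pos":[0,0,0],"turn":[0.1,10,0.2],"grip":0},{"delta_pos":[0,0,0],"turn":[0.1,10,0.2],"grip":0},{"delta_pos":[0,0,0],"turn":[0.1,10,0.2],"grip":0},{"delta_pos":[0,0,0],"turn":[0.1,9.7,0.2],"grip":0},{"delta_pos":[0.018,-0.024,-0.001],"turn":[0,0,0],"grip":0},{"delta_pos":[0.018,-0.024,-0.001],"turn":[0,0,0],"grip":0},{"delta_pos":[0.018,-0.023,-0.002],"turn":[0,0,0],"grip":0},{"delta_pos":[0,0,0],"turn":[0,0,0],"grip":0}]'

```text
time_s: 2.85
tcp_pos: [0.5984, -0.2092, 0.324]
orientation: [0.0, 1.0, 0.009, -0.009]
contact_force: [-0.3, -0.4, 0.1]
grip_width: 0.0854
```

```bash
python3 -c "
from h import *
plan([.712,-.212,.325],tool(90,0.6))
d=snap('side'); cv2.imwrite('pics/s1.png',d['color'][:,:,::-1])"
```

```text
t 2.85 tcp [ 0.5984 -0.2092  0.324 ] | old-axes mm [113.5   4.8  -3. ] turn [0.  1.  0.4] | new-axes mm [113.6   4.   -1. ] rows>= 2.0 F [-0.3 -0.4  0.1] w 0.08536092199684418
```

View pics/s1.png

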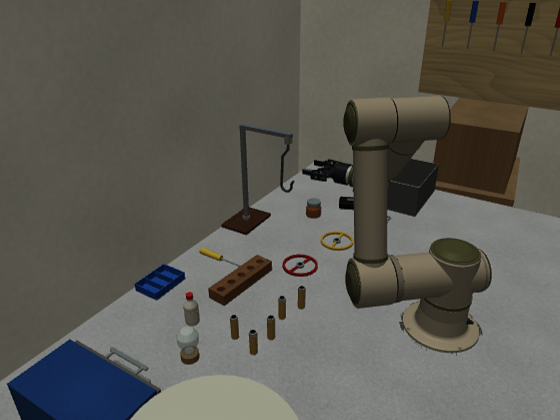

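The gripper is horizontal in front of the hook ((330,172) against hook (288,165)), aligned at limb height. I advance astride and close.

Emit:
drive_tool --deltas '[{"delta_pos":[0.028,0.001,-0.001],"turn":[0,1,0.4],"grip":0},{"delta_pos":[0.028,0.001,0],"turn":[0,0,0],"grip":0},{"delta_pos":[0.028,0.001,0],"turn":[0,0,0],"grip":0},{"delta_pos":[0.028,0.001,0],"turn":[0,0,0],"grip":0},{"delta_pos":[0,0,0],"turn":[0,0,0],"grip":60},{"delta_pos":[0,0,0],"turn":[0,0,0],"grip":120},{"delta_pos":[0,0,0],"turn":[0,0,0],"grip":160},{"delta_pos":[0,0,0],"turn":[0,0,0],"grip":190},{"delta_pos":[0,0,0],"turn":[0,0,0],"grip":205},{"delta_pos":[0,0,0],"turn":[0,0,0],"grip":215}]'

```text
time_s: 4.15
tcp_pos: [0.7098, -0.2139, 0.3248]
orientation: [0.0, 1.0, 0.004, 0.0]
contact_force: [0.4, 0.4, -0.4]
grip_width: 0.0136
```

Emit:
drive_tool --deltas '[{"delta_pos":[0,0,0],"turn":[0,0,0],"grip":225},{"delta_pos":[0,0,0],"turn":[0,0,0],"grip":225},{"delta_pos":[0,0,0],"turn":[0,0,0],"grip":225}]'

```text
time_s: 4.53
tcp_pos: [0.7099, -0.214, 0.3248]
orientation: [0.0, 1.0, 0.004, 0.0]
contact_force: [-0.8, -1.1, 0.5]
grip_width: 0.0101
```

```bash
python3 -c "
from h import *
plan([.712,-.212,.325],tool(90,0.6))
d=snap('side'); cv2.imwrite('pics/s2.png',cv2.resize(d['color'][100:220,230:390],None,fx=4,fy=4)[:,:,::-1])
W=cloud(d);m=np.zeros(W.shape[:2],bool);m[170:195,278:302]=1
P=W[m&(W[...,2]>.19)&(W[...,2]<.26)&(W[...,0]>.62)&(W[...,0]<.72)];print(len(P),P.mean(0),P.min(0))"
```

```text
t 4.53 tcp [ 0.7099 -0.214   0.3248] | old-axes mm [ 2.1 -2.  -0.2] turn [ 0.  -0.  -0.2] | new-axes mm [ 2.1 -2.  -0.2] rows>= 1.0 F [-0.8 -1.1  0.5] w 0.010075722651196042
84 [ 0.6751 -0.2074  0.2259] [ 0.6426 -0.2211  0.1991]
```

View pics/s2.png

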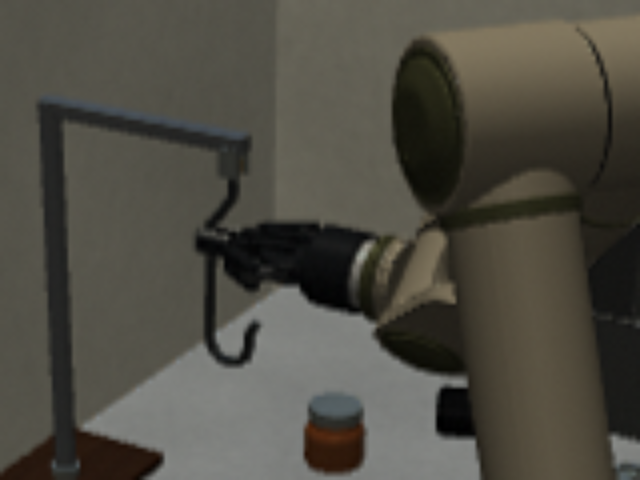

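The jaws hold the limb (10.1 mm opening) and the hook looks plumb. I hold it briefly, then release slowly and back out.

Emit:
drive_tool --deltas '[{"delta_pos":[0,0,0],"turn":[0,0,0],"grip":225},{"delta_pos":[0,0,0],"turn":[0,0,0],"grip":225},{"delta_pos":[0,0,0],"turn":[0,0,0],"grip":225},{"delta_pos":[0,0,0],"turn":[0,0,0],"grip":225},{"delta_pos":[0,0,0],"turn":[0,0,0],"grip":225},{"delta_pos":[0,0,0],"turn":[0,0,0],"grip":205},{"delta_pos":[0,0,0],"turn":[0,0,0],"grip":150},{"delta_pos":[0,0,0],"turn":[0,0,0],"grip":80},{"delta_pos":[0,0,0],"turn":[0,0,0],"grip":0},{"delta_pos":[0,0,0],"turn":[0,0,0],"grip":0}]'

```text
time_s: 5.82
tcp_pos: [0.7099, -0.2139, 0.3247]
orientation: [0.0, 1.0, 0.004, 0.0]
contact_force: [-0.4, 0.3, 0.9]
grip_width: 0.0852
```

Emit:
drive_tool --deltas '[{"delta_pos":[-0.03,0,0],"turn":[0,0,0],"grip":0},{"delta_pos":[-0.04,0,0],"turn":[0,0,0],"grip":0},{"delta_pos":[-0.05,0,0],"turn":[0,0,0],"grip":0},{"delta_pos":[-0.05,0,0],"turn":[0,0,0],"grip":0}]'

```text
time_s: 6.32
tcp_pos: [0.5386, -0.2148, 0.3248]
orientation: [0.0, 1.0, 0.004, 0.0]
contact_force: [0.2, -0.3, 1.2]
grip_width: 0.0855
```

```bash
python3 - <<'E'
from h import *
plan([.479,-.270,.2],tool(0,0))
np.set_printoptions(precision=4,suppress=True)
for i in range(3):
  for n in("top","side"):
    d=snap(n);W=cloud(d);x,y,z=W[...,0],W[...,1],W[...,2]
    m=(z>.19)&(z<.225)&(x>.655)&(x<.70)&(y>-.3)&(y<-.12); P=W[m]
    print(n,m.sum(),P.mean(0) if m.any() else 0)
    if i==0:
        cv2.imwrite(f"pics/{n}3.png",d["color"][:,:,::-1]); np.savez(f"{n}3.npz",**d)
E
```

```text
t 6.33 tcp [ 0.5386 -0.2148  0.3248] | old-axes mm [-60.1  54.6 124.8] turn [  0.4 -90.    0.4] | new-axes mm [124.8  55.2  59.6] rows>= 9.0 F [ 0.2 -0.3  1.2] w 0.08554359772967655
top 29 [ 0.6784 -0.2206  0.2098]
side 30 [ 0.6785 -0.2213  0.2088]
top 28 [ 0.6767 -0.2238  0.2098]
side 34 [ 0.6794 -0.221   0.209 ]
top 31 [ 0.6771 -0.2202  0.2105]
side 30 [ 0.6784 -0.2171  0.208 ]
```

```bash
cat >> h.py <<'E'
def rx(a): return Ro.from_euler("x",a,degrees=True).as_matrix()
E
python3 - <<'E'
from h import *
from workcell import r
print(r.observe()["qpos"].round(3))
np.set_printoptions(precision=4,suppress=True)
for n,i in(("top",0),("top",3),("side",0),("side",3)):
    d=load(n,i);hsv=cv2.cvtColor(d["color"],cv2.COLOR_RGB2HSV).astype(int);H,S,V=hsv[...,0],hsv[...,1],hsv[...,2]
    for nm,c0 in(("red",[.52,-.048,.01]),("yel",[.479,-.27,.01])):
        m=(S>110)&(V>50)&(((H<8)|(H>172)) if nm=="red" else ((H>18)&(H<35)))
        vu=np.argwhere(m); G=ray_at_z(d,vu[:,::-1],.006)[:,:2]; c=np.array(c0[:2])
        for _ in range(20):
            rr=np.linalg.norm(G-c,axis=1); k=(rr>.05)&(rr<.07)
            # algebraic circle fit on rim band
            A=np.c_[2*G[k],np.ones(k.sum())]; s=np.linalg.lstsq(A,(G[k]**2).sum(1),rcond=None)[0]; c=s[:2]
        R=np.sqrt(s[2]+c@c)
        rr=np.linalg.norm(G-c,axis=1); b=G[(rr<.048)&(rr>.018)]-c
        a=.5*np.angle(np.sum((b[:,0]+1j*b[:,1])**2)); ang=np.degrees(a)
        print(n,i,nm,k.sum(),c,"R",R,"bar dir",ang,len(b))
for s in(90,-90): plan([.4194,-.276,.15],tool(0,5.3)@rx(s))
E
```

```text
[-0.982  0.193  2.158  2.004  1.171 -0.87 ]
top 0 red 175 [ 0.5207 -0.0489] R 0.0599801450845432 bar dir 79.01705117157222 33
top 0 yel 226 [ 0.4786 -0.2705] R 0.0601179642969099 bar dir -85.4628484083829 40
top 3 red 176 [ 0.5207 -0.0489] R 0.05995901305843869 bar dir 79.01854502032025 33
top 3 yel 138 [ 0.4798 -0.2711] R 0.05948132521527319 bar dir -82.91144486950635 2
side 0 red 183 [ 0.5221 -0.0491] R 0.0599942784874917 bar dir 80.26803740576675 35
side 0 yel 161 [ 0.4795 -0.2678] R 0.06033609688550141 bar dir -85.26050625541585 25
side 3 red 190 [ 0.5219 -0.0489] R 0.06000896425519238 bar dir 80.25612852523639 35
side 3 yel 187 [ 0.4792 -0.268 ] R 0.06035826124910967 bar dir -85.37158776465107 23
t 6.62 tcp [ 0.5405 -0.2153  0.3249] | old-axes mm [-121.8   59.5  174.9] turn [ 65.7 -71.6  65.7] | new-axes mm [174.9 126.2 -49.2] rows>= 11.0 F [ 0.2 -0.1 -0. ] w 0.08535146316907036
t 6.62 tcp [ 0.5405 -0.2153  0.3249] | old-axes mm [-121.8   59.5  174.9] turn [-72.7 -66.9 -72.9] | new-axes mm [ 174.9 -126.2   49.2] rows>= 12.0 F [ 0.2 -0.1 -0. ] w 0.08535146316907036
```

Emit:
drive_tool --deltas '[{"delta_pos":[-0.01,0.003,0],"turn":[0,-9,0],"grip":100},{"delta_pos":[-0.01,0.003,0],"turn":[0,-9,0],"grip":140},{"delta_pos":[-0.01,0.003,0],"turn":[0,-9,0],"grip":140},{"delta_pos":[-0.01,0.003,0],"turn":[0,-9,0],"grip":140},{"delta_pos":[-0.01,0.003,0],"turn":[0,-9,0],"grip":140},{"delta_pos":[0,0.003,0],"turn":[0,-9,0],"grip":140},{"delta_pos":[0,0.003,0],"turn":[0,-9,0],"grip":140},{"delta_pos":[0,0.003,0],"turn":[0,-9,0],"grip":140},{"delta_pos":[0,0,0],"turn":[0,-9,0],"grip":140},{"delta_pos":[0,0,0],"turn":[0,-9,0],"grip":140}]'

```text
time_s: 7.88
tcp_pos: [0.4949, -0.2389, 0.34]
orientation: [-0.004, -0.706, -0.003, 0.708]
contact_force: [-0.1, -0.5, -0.0]
grip_width: 0.0386
```

Emit:
drive_tool --deltas '[{"delta_pos":[0.01,0,0],"turn":[9,0,0],"grip":140},{"delta_pos":[0.01,0,0],"turn":[9,0,0],"grip":140},{"delta_pos":[0.01,0,0],"turn":[9,0,0],"grip":140}]'

```text
time_s: 8.25
tcp_pos: [0.495, -0.2388, 0.309]
orientation: [-0.163, 0.688, -0.163, -0.688]
contact_force: [0.4, 0.5, -0.2]
grip_width: 0.0386
```

```bash
python3 - <<'E'
from h import *
from workcell import r
print(r.observe()["qpos"].round(3))
for s in(90,-90): plan([.4193,-.2745,.06],tool(0,4.7)@rx(s))
E
```

```text
[-6.630e-01  3.270e-01  1.278e+00  1.000e-03  1.536e+00  1.374e+00]
t 8.25 tcp [ 0.495  -0.2388  0.309 ] | old-axes mm [249.   66.   51.7] turn [58.6 -0.   0. ] | new-axes mm [249.   78.3 -29.4] rows>= 6.0 F [ 0.4  0.5 -0.2] w 0.03862197226637373
t 8.25 tcp [ 0.495  -0.2388  0.309 ] | old-axes mm [249.   66.   51.7] turn [-121.4   -0.    -0. ] | new-axes mm [249.  -78.3  29.4] rows>= 12.0 F [ 0.4  0.5 -0.2] w 0.03862197226637373
```

Emit:
drive_tool --deltas '[{"delta_pos":[0.02,0,0],"turn":[9.8,0,0],"grip":140},{"delta_pos":[0.02,0,0],"turn":[9.8,0,0],"grip":140},{"delta_pos":[0.02,0,0],"turn":[9.8,0,0],"grip":140},{"delta_pos":[0.02,0,0],"turn":[9.8,0,0],"grip":140},{"delta_pos":[0.02,0,0],"turn":[9.7,0,0],"grip":140},{"delta_pos":[0.02,0,0],"turn":[9.7,0,0],"grip":140},{"delta_pos":[0.032,0.02,-0.007],"turn":[0,0,0],"grip":140},{"delta_pos":[0.032,0.02,-0.007],"turn":[0,0,0],"grip":140},{"delta_pos":[0.032,0.019,-0.008],"turn":[0,0,0],"grip":140},{"delta_pos":[0.032,0.019,-0.007],"turn":[0,0,0],"grip":140}]'

```text
time_s: 9.5
tcp_pos: [0.4191, -0.275, 0.0605]
orientation: [-0.478, 0.522, -0.478, -0.521]
contact_force: [0.8, -0.1, -0.3]
grip_width: 0.0384
```

```bash
python3 - <<'E'
from h import *
from workcell import r
print(r.observe()["qpos"].round(3))
plan([.4193,-.2745,.0015],tool(0,4.7)@rx(90))
d=snap("top"); cv2.imwrite("pics/t4.png",cv2.resize(d["color"][190:290,290:420],None,fx=5,fy=5)[:,:,::-1])
E
```

```text
[-8.150e-01  4.710e-01  1.767e+00  1.000e-03  9.030e-01  2.239e+00]
t 9.50 tcp [ 0.4191 -0.275   0.0605] | old-axes mm [59.  -0.1  0.5] turn [ 0.3 -0.   0.1] | new-axes mm [59.  -0.2  0.5] rows>= 1.0 F [ 0.8 -0.1 -0.3] w 0.03836948431591702
```

View pics/t4.png

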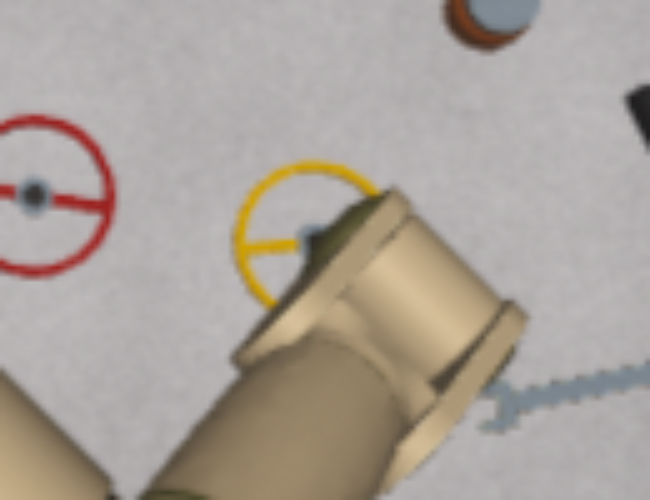

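The yellow ring is unmoved under the wrist (centre about (310,238) in the crop). I descend and grip.

Emit:
drive_tool --deltas '[{"delta_pos":[0.02,0,0],"turn":[0,0,0],"grip":140},{"delta_pos":[0.02,0,0],"turn":[0,0,0],"grip":140},{"delta_pos":[0.015,0,0],"turn":[0,0,0],"grip":140},{"delta_pos":[0.004,0,0],"turn":[0,0,0],"grip":140},{"delta_pos":[0,0,0],"turn":[0,0,0],"grip":190},{"delta_pos":[0,0,0],"turn":[0,0,0],"grip":215},{"delta_pos":[0,0,0],"turn":[0,0,0],"grip":240},{"delta_pos":[0,0,0],"turn":[0,0,0],"grip":240},{"delta_pos":[0,0,0],"turn":[0,0,0],"grip":240}]'

```text
time_s: 10.68
tcp_pos: [0.4188, -0.2755, 0.0034]
orientation: [-0.478, 0.521, -0.478, -0.52]
contact_force: [-0.3, 0.7, 5.3]
grip_width: 0.0061
```

```bash
cat >> h.py <<'E'
def hangpose(th,rim,yaw=0.6,back=.0035,s=90):
    """tool pose for ring pitch th with far rim mid at rim (x,y,z); ring mid-plane `back` behind TCP"""
    R=tool(th,yaw)@rx(s); n=R[:,0]; T=np.radians(th); y=np.radians(yaw)
    u=np.array([np.cos(y)*np.cos(T),np.sin(y)*np.cos(T),np.sin(T)])
    return np.array(rim)-.12*u+back*n, R
E
python3 - <<'E'
from h import *
from workcell import r
print(r.observe()["qpos"].round(3))
for th,rim in((45,(.60,-.216,.275)),(45,(.663,-.216,.275)),(45,(.663,-.216,.218)),(80,(.668,-.216,.214))):
    p,R=hangpose(th,rim); print(th,p.round(4)); plan(p,R)
E
```

```text
[-0.816  0.572  1.797  0.     0.772  2.241]
45 [ 0.5176 -0.2169  0.1877]
t 10.68 tcp [ 0.4188 -0.2755  0.0034] | old-axes mm [-184.2 -103.6   49.9] turn [  4.1   1.6 -44.9] | new-axes mm [ -60.  -200.6   57.6] rows>= 5.0 F [-0.3  0.7  5.3] w 0.0061494544619082915
45 [ 0.5806 -0.2169  0.1877]
t 10.68 tcp [ 0.4188 -0.2755  0.0034] | old-axes mm [-184.1 -166.4   44.5] turn [  4.1   1.6 -44.9] | new-axes mm [ -15.4 -245.1   56.9] rows>= 5.0 F [-0.3  0.7  5.3] w 0.0061494544619082915
45 [ 0.5806 -0.2169  0.1307]
t 10.68 tcp [ 0.4188 -0.2755  0.0034] | old-axes mm [-127.1 -166.3   44.6] turn [  4.1   1.6 -44.9] | new-axes mm [  24.9 -204.8   56.9] rows>= 5.0 F [-0.3  0.7  5.3] w 0.0061494544619082915
80 [ 0.6506 -0.2162  0.0952]
t 10.68 tcp [ 0.4188 -0.2755  0.0034] | old-axes mm [ -91.6 -236.1   39.4] turn [  3.6   2.9 -79.9] | new-axes mm [ 212.9 -130.7   56.9] rows>= 8.0 F [-0.3  0.7  5.3] w 0.0061494544619082915
```

Emit:
drive_tool --deltas '[{"delta_pos":[-0.01,0,0],"turn":[0,0,0],"grip":240},{"delta_pos":[-0.02,0,0],"turn":[0,0,0],"grip":240},{"delta_pos":[-0.03,0,0],"turn":[0,0,0],"grip":240},{"delta_pos":[0,0,0],"turn":[0,0,0],"grip":240}]'

```text
time_s: 11.18
tcp_pos: [0.4193, -0.276, 0.0648]
orientation: [-0.478, 0.522, -0.478, -0.519]
contact_force: [0.4, 0.3, -1.9]
grip_width: 0.0063
```

```bash
python3 - <<'E'
from h import *
from workcell import r
d=snap("side"); cv2.imwrite("pics/s5.png",cv2.resize(d["color"][190:290,290:420],None,fx=5,fy=5)[:,:,::-1])
s=r.observe(); print(s["tcp_pos"],s["grip_width"],s["contact_force"],s["ft_torque"])
E
```

```text
[ 0.41872919 -0.27540858  0.06336301] 0.006047123377362314 [-0.29342427 -0.06034881 -0.32944149] [-0.01367061  0.07897534 -0.0048932 ]
```

View pics/s5.png

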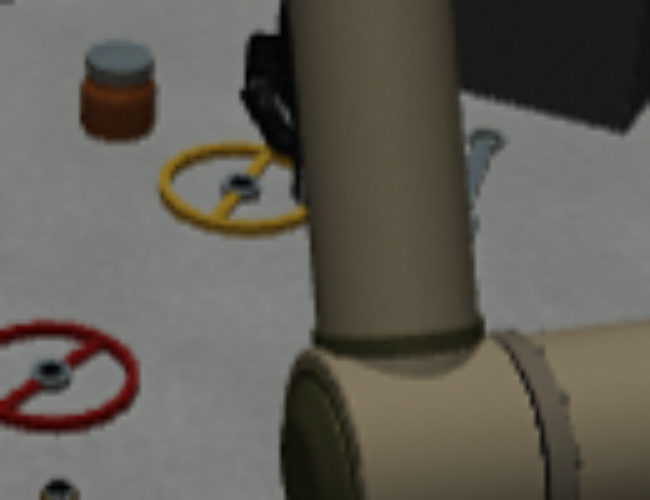

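The yellow ring is lifted and looks level (bush at crop (240,187)). I measure its plane before going on.

```bash
cat >> h.py <<'E'
def ringfit(d,col,box=None):
    W=cloud(d);hsv=cv2.cvtColor(d["color"],cv2.COLOR_RGB2HSV).astype(int);H,S,V=hsv[...,0],hsv[...,1],hsv[...,2]
    m=(S>110)&(V>40)&(((H<8)|(H>172)) if col=="red" else ((H>18)&(H<35)))
    x,y,z=W[...,0],W[...,1],W[...,2]; m&=(x>.3)&(x<.8)&(y>-.45)&(y<.1)&(z<.32)
    P=W[m]; c=np.median(P,0); P=P[np.linalg.norm(P-c,axis=1)<.13]; c=P.mean(0)
    n=np.linalg.svd(P-c)[2][2]; n*=np.sign(n[2]); return len(P),c.round(4),n.round(3),P.min(0).round(3),P.max(0).round(3)
E
python3 - <<'E'
from h import *
np.set_printoptions(precision=4,suppress=True)
for n in("top","side"):
    d=snap(n); print(n,*ringfit(d,"yel"))
plan(*hangpose(45,(.60,-.216,.275)))
E
```

```text
top 147 [ 0.4988 -0.2455  0.0605] [-0.473 -0.571  0.671] [ 0.433 -0.334 -0.005] [ 0.548 -0.207  0.078]
side 183 [ 0.4833 -0.2582  0.0633] [ 0.    -0.04   0.999] [ 0.414 -0.338 -0.003] [ 0.542 -0.2    0.073]
t 11.32 tcp [ 0.4181 -0.2748  0.062 ] | old-axes mm [-125.7 -104.    49.4] turn [  4.    1.7 -45. ] | new-axes mm [ -18.1 -159.6   56.9] rows>= 5.0 F [ 0.2  0.4 -1. ] w 0.006198505123674725
```

Emit:
drive_tool --deltas '[{"delta_pos":[-0.01,0,0],"turn":[0.8,0.3,-9],"grip":240},{"delta_pos":[0,0,0],"turn":[0.8,0.3,-9],"grip":240},{"delta_pos":[0,0,0],"turn":[0.8,0.3,-9],"grip":240},{"delta_pos":[0,0,0],"turn":[0.8,0.4,-9],"grip":240},{"delta_pos":[0,0,0],"turn":[0.8,0.4,-9],"grip":240},{"delta_pos":[-0.003,-0.04,0.014],"turn":[0,0,0],"grip":240},{"delta_pos":[-0.003,-0.04,0.014],"turn":[0,0,0],"grip":240},{"delta_pos":[-0.003,-0.04,0.014],"turn":[0,0,0],"grip":240},{"delta_pos":[-0.002,-0.04,0.014],"turn":[0,0,0],"grip":240},{"delta_pos":[0,0,0],"turn":[0,0,0],"grip":240}]'

```text
time_s: 12.58
tcp_pos: [0.5337, -0.2127, 0.1849]
orientation: [-0.64, 0.643, -0.285, -0.308]
contact_force: [0.6, 0.4, -2.0]
grip_width: 0.0061
```

```bash
python3 - <<'E'
from h import *
from workcell import r
np.set_printoptions(precision=4,suppress=True)
print(r.observe()["qpos"].round(3))
for n in("top","side"):
    d=snap(n); print(n,*ringfit(d,"yel"))
plan(*hangpose(45,(.60,-.216,.275)))
p,R=hangpose(45,(.663,-.216,.275),back=.0015);plan(p,R); print("tool x,z",R[:,0],R[:,2],"y",R[:,1])
cv2.imwrite("pics/s6.png",cv2.resize(d["color"][90:270,230:430],None,fx=3.5,fy=3.5)[:,:,::-1])
E
```

```text
[-0.813  0.232  1.916  0.878  0.689  1.689]
top 334 [ 0.5798 -0.2109  0.2311] [-0.647 -0.026  0.762] [ 0.525 -0.273  0.181] [ 0.628 -0.149  0.275]
side 254 [ 0.5766 -0.2028  0.2255] [-0.645 -0.037  0.763] [ 0.518 -0.281  0.18 ] [ 0.624 -0.14   0.266]
t 12.68 tcp [ 0.5319 -0.2132  0.1826] | old-axes mm [-13.2   7.6  -3.2] turn [ 0.3  1.3 -4.7] | new-axes mm [-13.7   6.5  -3.5] rows>= 1.0 F [ 0.7  0.2 -0.8] w 0.006057189939211919
t 12.68 tcp [ 0.5319 -0.2132  0.1826] | old-axes mm [ 25.5 -40.3  -4.9] turn [ 0.3  1.3 -4.7] | new-axes mm [ 28.8 -38.1  -4.1] rows>= 1.0 F [ 0.7  0.2 -0.8] w 0.006057189939211919
tool x,z [ 0.7071  0.0074 -0.7071] [-0.0105  0.9999 -0.    ] y [-0.7071 -0.0074 -0.7071]
```

View pics/s6.png

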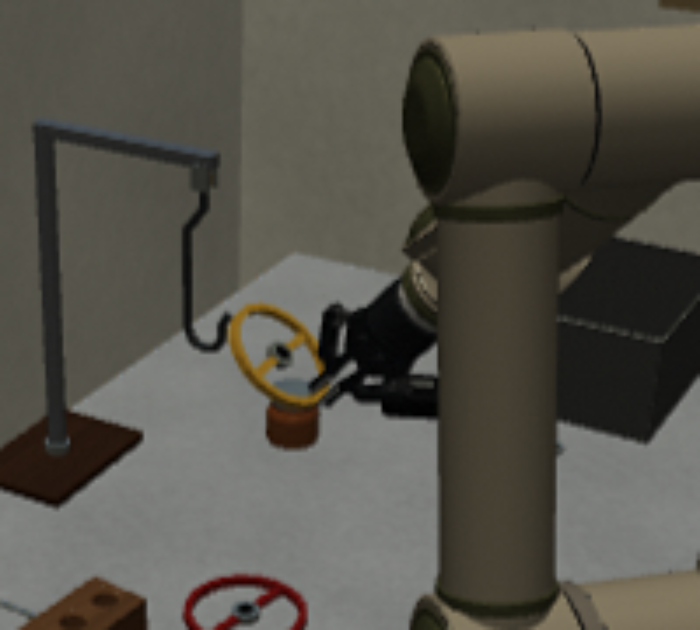

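Emit:
drive_tool --deltas '[{"delta_pos":[0,0,0],"turn":[0.3,1.3,-4.7],"grip":240},{"delta_pos":[0,-0.019,-0.002],"turn":[0,0,0],"grip":240},{"delta_pos":[0,-0.019,-0.002],"turn":[0,0,0],"grip":240},{"delta_pos":[0.014,0,0],"turn":[0,0,0],"grip":240},{"delta_pos":[0.014,0,0],"turn":[0,0,0],"grip":240},{"delta_pos":[0,0,0],"turn":[0,0,0],"grip":240}]'

```text
time_s: 13.42
tcp_pos: [0.5788, -0.2167, 0.1886]
orientation: [-0.652, 0.654, -0.268, -0.274]
contact_force: [-0.9, -0.2, -1.1]
grip_width: 0.0064
```

```bash
python3 - <<'E'
from h import *
np.set_printoptions(precision=4,suppress=True)
for n in("top","side"):
    d=snap(n); print(n,*ringfit(d,"yel"))
    W=cloud(d); x,y,z=W[...,0],W[...,1],W[...,2]
    m=(z>.19)&(z<.225)&(x>.655)&(x<.70)&(y>-.3)&(y<-.12)&(d["color"].max(-1)<70); print(m.sum(),W[m].mean(0))
plan(*hangpose(45,(.663,-.216,.275),back=.0015))
plan(*hangpose(45,(.664,-.216,.219),back=.0015))
cv2.imwrite("pics/s7.png",cv2.resize(d["color"][110:230,250:390],None,fx=5,fy=5)[:,:,::-1])
E
```

```text
top 329 [ 0.6209 -0.2162  0.2372] [-0.697 -0.019  0.717] [ 0.569 -0.279  0.185] [ 0.682 -0.154  0.283]
8 [ 0.6784 -0.2211  0.2147]
side 235 [ 0.6209 -0.2081  0.2371] [-0.692 -0.021  0.722] [ 0.557 -0.28   0.189] [ 0.662 -0.144  0.279]
19 [ 0.6828 -0.2211  0.2118]
t 13.53 tcp [ 0.5788 -0.217   0.1902] | old-axes mm [1.1 0.5 0.2] turn [-0.  -0.1 -0. ] | new-axes mm [1.1 0.5 0.2] rows>= 1.0 F [-0.6 -0.1 -1.2] w 0.00602925692505085
t 13.53 tcp [ 0.5788 -0.217   0.1902] | old-axes mm [41.4 39.4  0.2] turn [-0.  -0.1 -0. ] | new-axes mm [41.4 39.4  0.2] rows>= 1.0 F [-0.6 -0.1 -1.2] w 0.00602925692505085
```

View pics/s7.png

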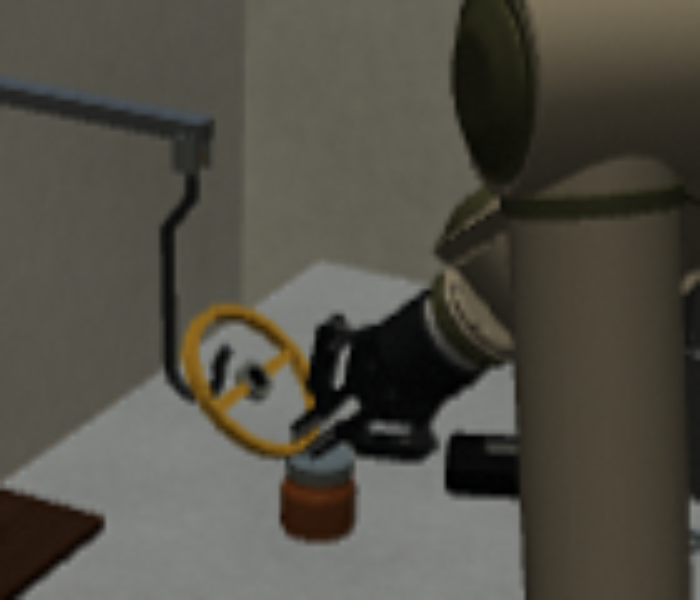

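The hook point now shows through the ring at crop (218,368), between rim and bush. I lower into the mouth.

Emit:
drive_tool --deltas '[{"delta_pos":[0.008,0.008,0],"turn":[0,0,0],"grip":240},{"delta_pos":[0.008,0.008,0],"turn":[0,0,0],"grip":240},{"delta_pos":[0.008,0.008,0],"turn":[0,0,0],"grip":240},{"delta_pos":[0.008,0.008,0],"turn":[0,0,0],"grip":240},{"delta_pos":[0.008,0.006,0],"turn":[0,0,0],"grip":240},{"delta_pos":[0,0,0],"turn":[0,0,0],"grip":240}]'

```text
time_s: 14.28
tcp_pos: [0.5869, -0.2208, 0.1461]
orientation: [-0.653, 0.66, -0.263, -0.264]
contact_force: [23.0, 0.8, 32.0]
grip_width: 0.0061
```

Emit:
drive_tool --deltas '[{"delta_pos":[0.0105,0,0],"turn":[0,0,-5],"grip":240},{"delta_pos":[0.0105,0,0],"turn":[0,0,-5],"grip":240},{"delta_pos":[0.0105,0,0],"turn":[0,0,-5],"grip":240}]'

```text
time_s: 14.65
tcp_pos: [0.6128, -0.2212, 0.1309]
orientation: [-0.682, 0.691, -0.168, -0.172]
contact_force: [20.7, 0.0, 49.1]
grip_width: 0.0059
```

```bash
python3 - <<'E'
from h import *
from workcell import r
np.set_printoptions(precision=4,suppress=True)
print(r.observe()["qpos"].round(3))
for n in("top","side"):
    d=snap(n); print(n,*ringfit(d,"yel"))
plan(*hangpose(60,(.664,-.216,.219),back=.0015))
plan(*hangpose(80,(.668,-.216,.214),back=.0015))
E
```

```text
[-0.784  0.507  1.961  1.874  0.717  0.726]
top 274 [ 0.6369 -0.2202  0.1954] [-0.908 -0.007  0.42 ] [ 0.603 -0.283  0.131] [ 0.673 -0.159  0.249]
side 227 [ 0.6363 -0.2153  0.1912] [-0.913 -0.001  0.409] [ 0.598 -0.286  0.13 ] [ 0.667 -0.153  0.247]
t 14.75 tcp [ 0.6129 -0.2209  0.1306] | old-axes mm [ 0.9 17.9  4.5] turn [ 0.4 -0.3  2.2] | new-axes mm [ 1.6 17.9  4.4] rows>= 1.0 F [21.6  0.3 49.6] w 0.006316143782945182
t 14.75 tcp [ 0.6129 -0.2209  0.1306] | old-axes mm [47.9 14.3  4.6] turn [  0.5  -0.2 -17.8] | new-axes mm [41.3 28.3  4.3] rows>= 2.0 F [21.6  0.3 49.6] w 0.006316143782945182
```

Emit:
drive_tool --deltas '[{"delta_pos":[-0.008,-0.016,0],"turn":[0,0,0],"grip":240},{"delta_pos":[0.008,-0.004,0],"turn":[0,0,0],"grip":240},{"delta_pos":[0,0,0],"turn":[0,0,0],"grip":240}]'

```text
time_s: 15.12
tcp_pos: [0.6147, -0.2168, 0.1323]
orientation: [-0.682, 0.684, -0.18, -0.186]
contact_force: [-0.4, -0.0, -0.5]
grip_width: 0.0062
```

```bash
python3 - <<'E'
from h import *
from workcell import r
np.set_printoptions(precision=4,suppress=True)
for n in("top","side"):
    d=snap(n); print(n,*ringfit(d,"yel"))
plan(*hangpose(62,(.669,-.218,.240),back=.0015))
plan(*hangpose(62,(.669,-.218,.218),back=.0015))
W=cloud(d); x,y,z=W[...,0],W[...,1],W[...,2]
cv2.imwrite("pics/s8.png",cv2.resize(d["color"][130:230,255:375],None,fx=6,fy=6,interpolation=cv2.INTER_CUBIC)[:,:,::-1])
E
```

```text
top 284 [ 0.6409 -0.2153  0.1947] [-0.893 -0.01   0.45 ] [ 0.607 -0.279  0.127] [ 0.672 -0.153  0.248]
side 226 [ 0.64   -0.2065  0.1914] [-0.879 -0.013  0.476] [ 0.584 -0.277  0.132] [ 0.688 -0.145  0.243]
t 15.22 tcp [ 0.6143 -0.2167  0.1319] | old-axes mm [-1.  -1.1 -1.8] turn [-0.  -0.1 -2. ] | new-axes mm [-1.  -1.1 -1.8] rows>= 1.0 F [-1.7  0.7 -0. ] w 0.006169405811019069
t 15.22 tcp [ 0.6143 -0.2167  0.1319] | old-axes mm [10.  18.  -1.8] turn [-0.  -0.1 -2. ] | new-axes mm [ 9.4 18.3 -1.8] rows>= 1.0 F [-1.7  0.7 -0. ] w 0.006169405811019069
```

View pics/s8.png

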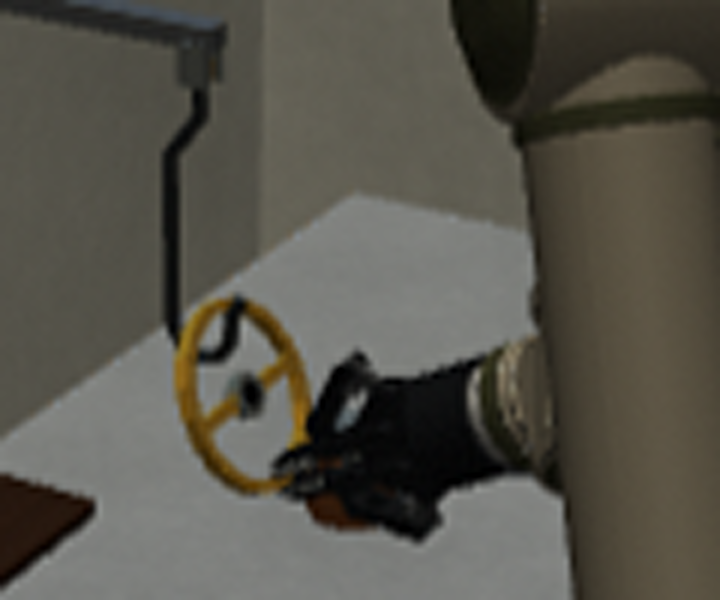

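The ring is free, with its rim in the mouth (hook tip at crop (238,303)). I lower gently.

Emit:
drive_tool --deltas '[{"delta_pos":[0.0025,0.0045,0],"turn":[0,0,0],"grip":240},{"delta_pos":[0.0025,0.0045,0],"turn":[0,0,0],"grip":240},{"delta_pos":[0.0025,0.0045,0],"turn":[0,0,0],"grip":240},{"delta_pos":[0,0,0],"turn":[0,0,0],"grip":240}]'

```text
time_s: 15.72
tcp_pos: [0.6143, -0.217, 0.117]
orientation: [-0.682, 0.684, -0.18, -0.186]
contact_force: [-0.9, -0.1, -1.0]
grip_width: 0.0062
```

```bash
python3 - <<'E'
from h import *
from workcell import r
for n in("top","side"):
    d=snap(n); print(n,*ringfit(d,"yel"))
plan(*hangpose(60,(.669,-.218,.218),back=.0015))
E
```

```text
top 275 [ 0.6403 -0.2145  0.1793] [-0.891 -0.002  0.453] [ 0.608 -0.28   0.117] [ 0.675 -0.154  0.236]
side 230 [ 0.6402 -0.2083  0.1774] [-0.89  -0.018  0.455] [ 0.603 -0.285  0.118] [ 0.685 -0.15   0.235]
t 15.82 tcp [ 0.6145 -0.2171  0.1176] | old-axes mm [-1.5  5.8 -1.5] turn [ 0.  -0.1  0.1] | new-axes mm [-1.5  5.8 -1.5] rows>= 1.0 F [ 0.6  0.5 -0.7] w 0.006046540741855365
```

Emit:
drive_tool --deltas '[{"delta_pos":[0.0105,0,0],"turn":[0,0,-5],"grip":240},{"delta_pos":[0.0105,0,0],"turn":[0,0,-5],"grip":240},{"delta_pos":[0.0105,0,0],"turn":[0,0,-5],"grip":240},{"delta_pos":[0.0105,0,0],"turn":[0,0,-5],"grip":240},{"delta_pos":[0,0,0],"turn":[0,0,0],"grip":240}]'

```text
time_s: 16.45
tcp_pos: [0.653, -0.2165, 0.1004]
orientation: [-0.704, 0.705, -0.059, -0.065]
contact_force: [0.5, 0.5, -0.9]
grip_width: 0.0064
```

```bash
python3 - <<'E'
from h import *
from workcell import r
print(r.observe()["qpos"].round(3))
for n in("top","side"):
    d=snap(n); print(n,*ringfit(d,"yel"))
plan(*hangpose(80,(.669,-.218,.214),back=.0015))
E
```

```text
[-0.756  0.761  1.925  2.259  1.083  0.352]
top 237 [ 0.6574 -0.2148  0.1723] [-0.993 -0.011  0.117] [ 0.639 -0.278  0.098] [ 0.675 -0.153  0.258]
side 199 [ 0.6572 -0.2087  0.1657] [-0.992 -0.012  0.129] [ 0.642 -0.286  0.097] [ 0.689 -0.146  0.226]
t 16.55 tcp [ 0.653  -0.2167  0.1019] | old-axes mm [-2.3  6.8 -1.4] turn [ 0.1 -0.1 -0. ] | new-axes mm [-2.3  6.8 -1.4] rows>= 1.0 F [-0.2 -0.5 -0.4] w 0.0062541813799834875
```

Emit:
drive_tool --deltas '[{"delta_pos":[0.0005,0.003,0],"turn":[0,0,0],"grip":240},{"delta_pos":[0.0005,0.002,0],"turn":[0,0,0],"grip":240},{"delta_pos":[0,0,0],"turn":[0,0,0],"grip":240}]'

```text
time_s: 16.92
tcp_pos: [0.6535, -0.217, 0.0975]
orientation: [-0.703, 0.706, -0.057, -0.064]
contact_force: [0.8, 0.7, 4.3]
grip_width: 0.006
```

Emit:
drive_tool --deltas '[{"delta_pos":[0.0003,0.002,0],"turn":[0,0,0],"grip":240},{"delta_pos":[0,0,0],"turn":[0,0,0],"grip":240}]'

```text
time_s: 17.18
tcp_pos: [0.6537, -0.217, 0.0961]
orientation: [-0.703, 0.706, -0.057, -0.063]
contact_force: [2.0, 0.0, 5.6]
grip_width: 0.006
```

Emit:
drive_tool --deltas '[{"delta_pos":[0,-0.001,0],"turn":[0,0,0],"grip":225},{"delta_pos":[0,0,0],"turn":[0,0,0],"grip":205},{"delta_pos":[0,0,0],"turn":[0,0,0],"grip":180},{"delta_pos":[0,0,0],"turn":[0,0,0],"grip":150},{"delta_pos":[-0.01,0,0],"turn":[0,0,0],"grip":150},{"delta_pos":[-0.03,0,0],"turn":[0,0,0],"grip":150},{"delta_pos":[-0.05,0,0],"turn":[0,0,0],"grip":150},{"delta_pos":[-0.05,0,0],"turn":[0,0,0],"grip":150}]'

```text
time_s: 18.18
tcp_pos: [0.5138, -0.2173, 0.1202]
orientation: [-0.704, 0.705, -0.058, -0.064]
contact_force: [-0.2, -1.6, 0.1]
grip_width: 0.0353
```

```bash
python3 - <<'E'
from h import *
from workcell import r
print(r.observe()["qpos"].round(3))
for i in range(2):
  for n in("top","side"):
    d=snap(n); print(n,*ringfit(d,"yel"))
for n in("top","side"):
    d=snap(n);hsv=cv2.cvtColor(d["color"],cv2.COLOR_RGB2HSV).astype(int);H,S,V=hsv[...,0],hsv[...,1],hsv[...,2]
    m=(S>110)&(V>40)&((H<8)|(H>172)); G=ray_at_z(d,np.argwhere(m)[:,::-1],.006)[:,:2]; c=np.array([.521,-.049])
    for _ in range(20):
        rr=np.linalg.norm(G-c,axis=1); k=(rr>.045)&(rr<.075); s=np.linalg.lstsq(np.c_[2*G[k],np.ones(k.sum())],(G[k]**2).sum(1),rcond=None)[0]; c=s[:2]
    rr=np.linalg.norm(G-c,axis=1); b=G[(rr<.048)&(rr>.018)]-c; print("red",n,k.sum(),c,np.degrees(.5*np.angle(np.sum((b[:,0]+1j*b[:,1])**2))))
cv2.imwrite("pics/s9.png",cv2.resize(d["color"][110:300,230:430],None,fx=3.5,fy=3.5)[:,:,::-1])
plan([.462,-.038,.1],tool(0,-10.4)@rx(90))
E
```

```text
[-1.044  0.622  2.256  2.032  1.273  0.238]
top 221 [ 0.6655 -0.2156  0.1652] [-0.997  0.048  0.061] [ 0.647 -0.279  0.086] [ 0.678 -0.154  0.251]
side 216 [ 0.6642 -0.21    0.1557] [-0.993  0.044  0.108] [ 0.652 -0.279  0.092] [ 0.686 -0.146  0.217]
top 235 [ 0.6632 -0.2145  0.1624] [-0.992  0.051  0.119] [ 0.651 -0.277  0.089] [ 0.678 -0.153  0.225]
side 225 [ 0.6628 -0.2094  0.1553] [-0.991  0.041  0.129] [ 0.649 -0.278  0.092] [ 0.689 -0.144  0.219]
red top 182 [ 0.52065258 -0.04908223] 79.01929601573187
red side 227 [ 0.52139945 -0.04746892] 80.01633569148397
t 18.48 tcp [ 0.5159 -0.2179  0.1198] | old-axes mm [-48.   28.1 180.5] turn [ 9.2  7.5 79.8] | new-axes mm [ 19.8  85.5 167.3] rows>= 8.0 F [-0.3  0.3 -0.3] w 0.0353636566841084
```

View pics/s9.png

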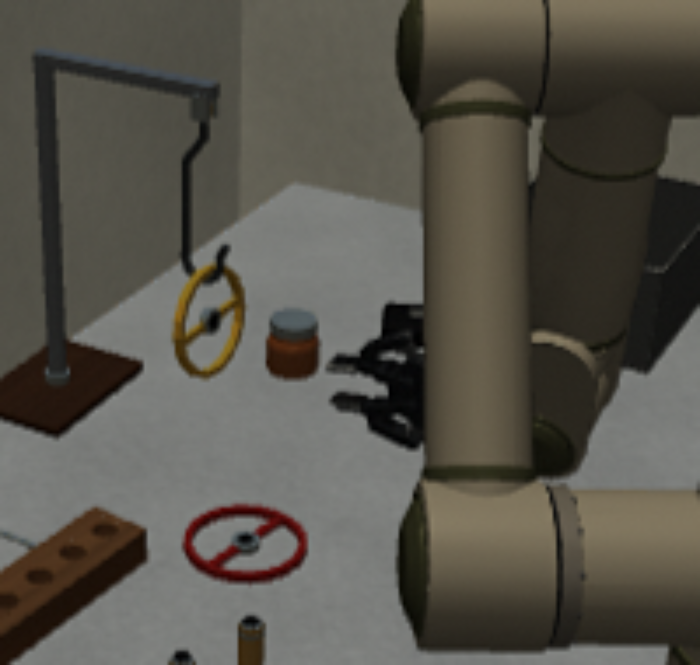

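Yellow hangs freely on the hook. Next the red one: I will grip it with the tool heading +10° to keep joint 6 in range.

Emit:
drive_tool --deltas '[{"delta_pos":[-0.01,-0.01,0],"turn":[0,0,10],"grip":150},{"delta_pos":[0,-0.01,0],"turn":[0,0,10],"grip":140},{"delta_pos":[0,-0.01,0],"turn":[0,0,10],"grip":140},{"delta_pos":[0,0,0],"turn":[0,0,10],"grip":140},{"delta_pos":[0,0,0],"turn":[0,0,10],"grip":140},{"delta_pos":[0,0,0],"turn":[0,0,10],"grip":140},{"delta_pos":[0,0,0],"turn":[0,0,10],"grip":140},{"delta_pos":[0,0,0],"turn":[0,0,10],"grip":140},{"delta_pos":[0,0,0],"turn":[0,0,0],"grip":140}]'

```text
time_s: 19.6
tcp_pos: [0.5183, -0.205, 0.1414]
orientation: [-0.554, 0.555, -0.414, -0.462]
contact_force: [0.2, 0.7, 0.1]
grip_width: 0.0385
```

```bash
python3 - <<'E'
from h import *
from workcell import r
print(r.observe()["qpos"].round(3))
plan([.4619,-.0589,.06],tool(0,10)@rx(90))
E
```

```text
[-0.674  0.377  1.679  0.229  0.947  2.297]
t 19.60 tcp [ 0.5183 -0.205   0.1414] | old-axes mm [ 73.6  67.5 145.5] turn [-7.2  1.5 13.6] | new-axes mm [ 81.4  30.1 153.6] rows>= 3.0 F [0.2 0.7 0.1] w 0.03852830335864656
```

Emit:
drive_tool --deltas '[{"delta_pos":[0,0,0],"turn":[-3.6,0.8,6.8],"grip":140},{"delta_pos":[0,0,0],"turn":[-3.6,0.7,6.8],"grip":140},{"delta_pos":[0.016,0.006,0.031],"turn":[0,0,0],"grip":140},{"delta_pos":[0.016,0.006,0.031],"turn":[0,0,0],"grip":140},{"delta_pos":[0.016,0.006,0.031],"turn":[0,0,0],"grip":140},{"delta_pos":[0.016,0.006,0.031],"turn":[0,0,0],"grip":140},{"delta_pos":[0.016,0.006,0.03],"turn":[0,0,0],"grip":140},{"delta_pos":[0,0,0],"turn":[0,0,0],"grip":140}]'

```text
time_s: 20.6
tcp_pos: [0.4584, -0.0569, 0.0599]
orientation: [0.455, -0.54, 0.454, 0.543]
contact_force: [-0.5, -0.3, -0.8]
grip_width: 0.0387
```

```bash
python3 - <<'E'
from h import *
from workcell import r
print(r.observe()["qpos"].round(3))
d=snap("side");hsv=cv2.cvtColor(d["color"],cv2.COLOR_RGB2HSV).astype(int);H,S,V=hsv[...,0],hsv[...,1],hsv[...,2]
m=(S>110)&(V>40)&((H<8)|(H>172)); G=ray_at_z(d,np.argwhere(m)[:,::-1],.006)[:,:2]; c=np.array([.521,-.049])
for _ in range(20):
    rr=np.linalg.norm(G-c,axis=1); k=(rr>.045)&(rr<.075); s=np.linalg.lstsq(np.c_[2*G[k],np.ones(k.sum())],(G[k]**2).sum(1),rcond=None)[0]; c=s[:2]
print(k.sum(),c)
plan([.4619,-.0589,.0025],tool(0,10)@rx(90))
E
```

```text
[-0.38   0.405  1.879  0.004  0.862  2.586]
229 [ 0.52136082 -0.04752745]
t 20.65 tcp [ 0.4595 -0.0582  0.0607] | old-axes mm [58.2 -2.3 -1.3] turn [-0.1  0.2 -0.1] | new-axes mm [58.2 -2.2 -1.1] rows>= 1.0 F [ 0.5 -0.1 -0. ] w 0.03815847104309693
```

Emit:
drive_tool --deltas '[{"delta_pos":[0.02,-0.002,-0.001],"turn":[0,0,0],"grip":140},{"delta_pos":[0.02,0,0],"turn":[0,0,0],"grip":140},{"delta_pos":[0.015,0,0],"turn":[0,0,0],"grip":140},{"delta_pos":[0.0025,0,0],"turn":[0,0,0],"grip":140},{"delta_pos":[0,0,0],"turn":[0,0,0],"grip":190},{"delta_pos":[0,0,0],"turn":[0,0,0],"grip":215},{"delta_pos":[0,0,0],"turn":[0,0,0],"grip":240},{"delta_pos":[0,0,0],"turn":[0,0,0],"grip":240},{"delta_pos":[0,0,0],"turn":[0,0,0],"grip":240}]'

```text
time_s: 21.78
tcp_pos: [0.4625, -0.0601, 0.0044]
orientation: [0.455, -0.541, 0.456, 0.541]
contact_force: [-0.6, -0.4, 6.0]
grip_width: 0.0059
```

Emit:
drive_tool --deltas '[{"delta_pos":[-0.015,0,0],"turn":[0,0,0],"grip":240},{"delta_pos":[-0.025,0,0],"turn":[0,0,0],"grip":240},{"delta_pos":[-0.03,0,0],"turn":[0,0,0],"grip":240},{"delta_pos":[0,0,0],"turn":[0,0,0],"grip":240}]'

```text
time_s: 22.28
tcp_pos: [0.4635, -0.0604, 0.076]
orientation: [-0.456, 0.542, -0.455, -0.54]
contact_force: [-0.9, 0.6, -1.2]
grip_width: 0.0059
```

```bash
python3 - <<'E'
from h import *
from workcell import r
np.set_printoptions(precision=4,suppress=True)
for n in("top","side"):
    d=snap(n); print(n,*ringfit(d,"red"))
for n in("top","side"):
    d=snap(n); print(n,*ringfit(d,"yel"))
plan(*hangpose(45,(.58,-.216,.285),back=.0015))
E
```

```text
top 113 [ 0.5522 -0.0387  0.0763] [-0.26  -0.018  0.965] [ 0.498 -0.12  -0.004] [0.582 0.013 0.089]
side 225 [ 0.5225 -0.0362  0.0753] [ 0.022 -0.019  1.   ] [ 0.456 -0.117  0.   ] [0.584 0.019 0.115]
top 232 [ 0.6652 -0.2177  0.1636] [-0.996  0.044  0.079] [ 0.654 -0.276  0.09 ] [ 0.678 -0.157  0.221]
side 205 [ 0.6638 -0.2067  0.1549] [-0.991  0.036  0.126] [ 0.647 -0.276  0.088] [ 0.687 -0.147  0.219]
t 22.48 tcp [ 0.4618 -0.0598  0.073 ] | old-axes mm [-126.4   -6.8 -160.4] turn [  8.7   3.7 -45.1] | new-axes mm [ -66.  -112.3 -157.4] rows>= 5.0 F [ 0.3  0.9 -1.2] w 0.006184513626340735
```

Emit:
drive_tool --deltas '[{"delta_pos":[-0.02,0,0],"turn":[1.7,0.7,-9],"grip":240},{"delta_pos":[0,0,0],"turn":[1.7,0.7,-9],"grip":240},{"delta_pos":[0,0,0],"turn":[1.7,0.7,-9],"grip":240},{"delta_pos":[0,0,0],"turn":[1.8,0.8,-9],"grip":240},{"delta_pos":[0,0,0],"turn":[1.8,0.8,-9],"grip":240},{"delta_pos":[-0.01,-0.02,-0.031],"turn":[0,0,0],"grip":240},{"delta_pos":[-0.01,-0.02,-0.031],"turn":[0,0,0],"grip":240},{"delta_pos":[-0.01,-0.02,-0.031],"turn":[0,0,0],"grip":240},{"delta_pos":[-0.01,-0.02,-0.031],"turn":[0,0,0],"grip":240},{"delta_pos":[-0.01,-0.02,-0.031],"turn":[0,0,0],"grip":240}]'

```text
time_s: 23.72
tcp_pos: [0.5308, -0.2032, 0.1873]
orientation: [-0.622, 0.631, -0.299, -0.355]
contact_force: [-0.1, 0.1, -0.7]
grip_width: 0.0061
```

```bash
python3 - <<'E'
from h import *
from workcell import r
np.set_printoptions(precision=4,suppress=True)
print(r.observe()["qpos"].round(3))
for n in("top","side"):
    d=snap(n); print(n,*ringfit(d,"red"))
for n in("top","side"):
    d=snap(n); print(n,*ringfit(d,"yel"))
plan(*hangpose(45,(.58,-.216,.285),back=.0015))
plan(*hangpose(45,(.661,-.216,.278),back=.0015))
E
```

```text
[-0.783  0.236  1.855  0.698  0.769  1.846]
top 286 [ 0.5831 -0.1963  0.2289] [-0.568 -0.068  0.82 ] [ 0.523 -0.26   0.187] [ 0.63  -0.136  0.266]
side 227 [ 0.5809 -0.1952  0.2284] [-0.55  -0.063  0.832] [ 0.517 -0.271  0.189] [ 0.644 -0.134  0.264]
top 213 [ 0.6649 -0.2059  0.1719] [-0.982 -0.177  0.07 ] [ 0.641 -0.268  0.094] [ 0.683 -0.145  0.246]
side 165 [ 0.6653 -0.2136  0.1538] [-0.977 -0.203  0.058] [ 0.649 -0.287  0.092] [ 0.682 -0.164  0.218]
t 23.93 tcp [ 0.5304 -0.202   0.1865] | old-axes mm [-30.7  21.5 -11.9] turn [  2.    3.5 -10.1] | new-axes mm [-33.2  15.4 -14.5] rows>= 2.0 F [ 0.2  1.3 -1.4] w 0.0062013812229291575
t 23.93 tcp [ 0.5304 -0.202   0.1865] | old-axes mm [ 21.1 -40.8 -18.3] turn [  2.    3.5 -10.1] | new-axes mm [ 29.  -37.  -15.4] rows>= 2.0 F [ 0.2  1.3 -1.4] w 0.0062013812229291575
```

Emit:
drive_tool --deltas '[{"delta_pos":[-0.033,0.015,0],"turn":[0,0,0],"grip":240},{"delta_pos":[0,0,0],"turn":[2,3.5,-10],"grip":240}]'

```text
time_s: 24.18
tcp_pos: [0.5004, -0.204, 0.207]
orientation: [-0.648, 0.654, -0.268, -0.284]
contact_force: [2.0, 0.2, -1.2]
grip_width: 0.0058
```

```bash
cat > sw.py <<'E'
from h import *
from workcell import r
import sys
np.set_printoptions(precision=4,suppress=True)
for i in range(int(sys.argv[1])):
    d=snap("side"); q=ringfit(d,"yel"); print(r.observe()["time_s"].round(2),q[0],q[1],q[2],q[3][1],q[4][1])
E
python3 sw.py 14
```

```text
Traceback (most recent call last):
  File "sw.py", line 6, in <module>
    d=snap("side"); q=ringfit(d,"yel"); print(r.observe()["time_s"].round(2),q[0],q[1],q[2],q[3][1],q[4][1])
                                              ^^^^^^^^^^^^^^^^^^^^^^^^^^^
AttributeError: 'float' object has no attribute 'round'
```

```bash
sed -i 's/r.observe()\["time_s"\].round(2)/"%.2f"%r.observe()["time_s"]/' sw.py; python3 sw.py 14
```

```text
24.27 171 [ 0.6587 -0.2467  0.159 ] [-0.898 -0.369  0.238] -0.313 -0.188
24.32 166 [ 0.6593 -0.2252  0.1572] [-0.91  -0.373  0.182] -0.295 -0.17
24.38 160 [ 0.6614 -0.2012  0.157 ] [-0.925 -0.368  0.099] -0.271 -0.147
24.43 154 [ 0.6629 -0.1775  0.159 ] [-0.931 -0.364  0.019] -0.251 -0.125
24.48 160 [ 0.6648 -0.157   0.1614] [0.942 0.331 0.052] -0.228 -0.107
24.52 166 [ 0.6666 -0.1457  0.1656] [0.949 0.301 0.089] -0.213 -0.088
24.57 167 [ 0.6658 -0.1373  0.1673] [0.956 0.278 0.089] -0.208 -0.08
24.62 180 [ 0.6643 -0.1389  0.1682] [0.962 0.263 0.067] -0.209 -0.08
24.68 176 [ 0.6621 -0.1463  0.1656] [-0.963 -0.268  0.003] -0.212 -0.089
24.73 184 [ 0.6601 -0.1618  0.1608] [-0.963 -0.264  0.06 ] -0.229 -0.104
24.77 183 [ 0.659  -0.181   0.1571] [-0.958 -0.257  0.129] -0.247 -0.12
24.82 187 [ 0.6602 -0.2044  0.1555] [-0.958 -0.248  0.146] -0.272 -0.146
24.88 179 [ 0.6624 -0.2242  0.1565] [-0.961 -0.241  0.135] -0.298 -0.167
24.93 183 [ 0.6661 -0.249   0.1584] [-0.962 -0.251  0.112] -0.323 -0.193
```

Emit:
drive_tool --deltas '[{"delta_pos":[0,0,0],"turn":[0,0,0],"grip":240},{"delta_pos":[0,0,0],"turn":[0,0,0],"grip":240},{"delta_pos":[0,0,0],"turn":[0,0,0],"grip":240},{"delta_pos":[0,0,0],"turn":[0,0,0],"grip":240},{"delta_pos":[0,0,0],"turn":[0,0,0],"grip":240},{"delta_pos":[0,0,0],"turn":[0,0,0],"grip":240},{"delta_pos":[0,0,0],"turn":[0,0,0],"grip":240},{"delta_pos":[0,0,0],"turn":[0,0,0],"grip":240},{"delta_pos":[0,0,0],"turn":[0,0,0],"grip":240},{"delta_pos":[0,0,0],"turn":[0,0,0],"grip":240}]'

```text
time_s: 26.18
tcp_pos: [0.5007, -0.2041, 0.2062]
orientation: [-0.649, 0.652, -0.269, -0.286]
contact_force: [0.8, 0.1, -1.0]
grip_width: 0.0059
```

Emit:
drive_tool --deltas '[{"delta_pos":[0,0,0],"turn":[0,0,0],"grip":240},{"delta_pos":[0,0,0],"turn":[0,0,0],"grip":240},{"delta_pos":[0,0,0],"turn":[0,0,0],"grip":240},{"delta_pos":[0,0,0],"turn":[0,0,0],"grip":240},{"delta_pos":[0,0,0],"turn":[0,0,0],"grip":240},{"delta_pos":[0,0,0],"turn":[0,0,0],"grip":240},{"delta_pos":[0,0,0],"turn":[0,0,0],"grip":240},{"delta_pos":[0,0,0],"turn":[0,0,0],"grip":240},{"delta_pos":[0,0,0],"turn":[0,0,0],"grip":240},{"delta_pos":[0,0,0],"turn":[0,0,0],"grip":240}]'

```text
time_s: 27.42
tcp_pos: [0.5007, -0.2041, 0.2062]
orientation: [-0.649, 0.652, -0.269, -0.286]
contact_force: [-0.2, 0.1, 0.1]
grip_width: 0.0063
```

```bash
python3 sw.py 8
```

```text
27.48 187 [ 0.6648 -0.1468  0.165 ] [0.966 0.26  0.005] -0.215 -0.085
27.52 179 [ 0.6639 -0.1578  0.1622] [-0.968 -0.248  0.032] -0.227 -0.101
27.57 187 [ 0.6634 -0.174   0.1585] [-0.971 -0.231  0.062] -0.244 -0.115
27.62 190 [ 0.6648 -0.1979  0.1548] [-0.97  -0.232  0.073] -0.263 -0.137
27.68 192 [ 0.6654 -0.2186  0.1551] [-0.969 -0.232  0.084] -0.291 -0.157
27.73 187 [ 0.6669 -0.2402  0.1548] [-0.965 -0.239  0.11 ] -0.309 -0.181
27.77 185 [ 0.6676 -0.2575  0.1591] [-0.962 -0.243  0.128] -0.33 -0.2
27.82 190 [ 0.6673 -0.2681  0.1635] [-0.96  -0.247  0.13 ] -0.337 -0.211
```

The swing barely decays, so I set red down on the clear table, steady the hook again, and re-pick.

Emit:
drive_tool --deltas '[{"delta_pos":[-0.02,0,0],"turn":[0,0,9],"grip":240},{"delta_pos":[-0.02,0,0],"turn":[0,0,9],"grip":240},{"delta_pos":[0,0,0],"turn":[0,0,9],"grip":240},{"delta_pos":[0,0,0],"turn":[0,0,9],"grip":240},{"delta_pos":[0,0,0],"turn":[0,0,9],"grip":240},{"delta_pos":[0,0,0],"turn":[0,0,0],"grip":240}]'

```text
time_s: 28.58
tcp_pos: [0.4787, -0.2035, 0.2341]
orientation: [0.495, -0.506, 0.49, 0.509]
contact_force: [-0.4, 0.3, -1.4]
grip_width: 0.0059
```

```bash
python3 -c "
from h import *
plan([.42,-.2,.02],tool(0,0.6)@rx(90))"
```

```text
t 28.57 tcp [ 0.4787 -0.2035  0.2341] | old-axes mm [214.   58.9   3.5] turn [1.1 0.5 0.1] | new-axes mm [214.1  58.6   4.1] rows>= 4.0 F [-0.4  0.3 -1.4] w 0.005911752716751069
```

Emit:
drive_tool --deltas '[{"delta_pos":[0.045,0.015,0.001],"turn":[0.5,0.2,0],"grip":240},{"delta_pos":[0.045,0.015,0.001],"turn":[0.5,0.2,0],"grip":240},{"delta_pos":[0.045,0.015,0.001],"turn":[0,0,0],"grip":240},{"delta_pos":[0.045,0.014,0.001],"turn":[0,0,0],"grip":240},{"delta_pos":[0.03,0,0],"turn":[0,0,0],"grip":240},{"delta_pos":[0.015,0,0],"turn":[0,0,0],"grip":240},{"delta_pos":[0.004,0,0],"turn":[0,0,0],"grip":225},{"delta_pos":[0,0,0],"turn":[0,0,0],"grip":190},{"delta_pos":[0,0,0],"turn":[0,0,0],"grip":150},{"delta_pos":[0,0,0],"turn":[0,0,0],"grip":150}]'

```text
time_s: 29.82
tcp_pos: [0.4191, -0.2005, 0.0062]
orientation: [-0.498, 0.503, -0.497, -0.502]
contact_force: [-0.1, 0.2, 0.4]
grip_width: 0.0351
```

Emit:
drive_tool --deltas '[{"delta_pos":[-0.03,0,0],"turn":[0,0,0],"grip":150},{"delta_pos":[-0.04,0,0],"turn":[-10,0,0],"grip":0},{"delta_pos":[-0.04,0,0],"turn":[-10,0,0],"grip":0},{"delta_pos":[-0.04,0,0],"turn":[-10,0,0],"grip":0},{"delta_pos":[-0.04,0,0],"turn":[-10,0,0],"grip":0},{"delta_pos":[-0.04,0,0],"turn":[-10,0,0],"grip":0},{"delta_pos":[-0.04,0,0],"turn":[-10,0,0],"grip":0},{"delta_pos":[-0.03,0,0],"turn":[-10,0,0],"grip":0},{"delta_pos":[0,0,0],"turn":[-10,0,0],"grip":0},{"delta_pos":[0,0,0],"turn":[-10,0,0],"grip":0}]'

```text
time_s: 31.08
tcp_pos: [0.4183, -0.2004, 0.3062]
orientation: [0.006, 0.708, 0.006, -0.706]
contact_force: [0.4, 0.1, -0.7]
grip_width: 0.0856
```

```bash
python3 -c "
from h import *
plan([.56,-.213,.33],tool(90,0.6))
for n in('top','side'):
    print(*ringfit(snap(n),'red'))"
```

```text
t 31.07 tcp [ 0.4183 -0.2004  0.3062] | old-axes mm [ -23.5   15.  -141.5] turn [ 0.3 89.9  0.3] | new-axes mm [141.5  14.1 -23.8] rows>= 9.0 F [ 0.4  0.1 -0.7] w 0.08560639257297079
113 [ 0.4911 -0.1669  0.0081] [-0.008  0.012  1.   ] [ 0.422 -0.236 -0.003] [ 0.536 -0.136  0.017]
228 [ 0.4763 -0.1953  0.0058] [ 0.006 -0.004  1.   ] [ 0.412 -0.272 -0.007] [ 0.551 -0.129  0.013]
```

Emit:
drive_tool --deltas '[{"delta_pos":[0,0,0],"turn":[0,10,0],"grip":0},{"delta_pos":[0,0,0],"turn":[0,10,0],"grip":0},{"delta_pos":[0,0,0],"turn":[0,10,0],"grip":0},{"delta_pos":[0,0,0],"turn":[0,10,0],"grip":0},{"delta_pos":[0,0,0],"turn":[0,10,0],"grip":0},{"delta_pos":[0,0,0],"turn":[0,10,0],"grip":0},{"delta_pos":[0,0,0],"turn":[0,10,0],"grip":0},{"delta_pos":[0,0,0],"turn":[0,10,0],"grip":0},{"delta_pos":[0,0,0],"turn":[0,10,0],"grip":0},{"delta_pos":[0,0,0],"turn":[0,0,0],"grip":0}]'

```text
time_s: 32.42
tcp_pos: [0.4182, -0.2007, 0.3039]
orientation: [-0.005, 1.0, 0.005, -0.001]
contact_force: [-1.3, 0.1, 0.4]
grip_width: 0.0851
```

Emit:
drive_tool --deltas '[{"delta_pos":[0.035,0.0035,-0.006],"turn":[0,0,0],"grip":0},{"delta_pos":[0.035,0.0035,-0.006],"turn":[0,0,0],"grip":0},{"delta_pos":[0.035,0.0035,-0.006],"turn":[0,0,0],"grip":0},{"delta_pos":[0.035,0.0035,-0.006],"turn":[0,0,0],"grip":0},{"delta_pos":[0,0,0],"turn":[0,0,0],"grip":0}]'

```text
time_s: 33.05
tcp_pos: [0.56, -0.2118, 0.3323]
orientation: [0.0, 1.0, 0.007, 0.001]
contact_force: [0.2, -0.3, -0.1]
grip_width: 0.0854
```

```bash
python3 -c "
from h import *
plan([.58,-.213,.33],tool(90,0.6))
plan([.709,-.213,.33],tool(90,0.6))"; python3 sw.py 8
```

```text
t 33.05 tcp [ 0.56   -0.2118  0.3323] | old-axes mm [20.   1.5  2.4] turn [ 0.  -0.1  0.2] | new-axes mm [20.   1.4  2.3] rows>= 1.0 F [ 0.2 -0.3 -0.1] w 0.08542405180369916
t 33.05 tcp [ 0.56   -0.2118  0.3323] | old-axes mm [149.    3.4   2.6] turn [ 0.  -0.1  0.2] | new-axes mm [149.    2.8   2.3] rows>= 3.0 F [ 0.2 -0.3 -0.1] w 0.08542405180369916
33.10 166 [ 0.6643 -0.1464  0.1635] [0.942 0.334 0.037] -0.217 -0.094
33.15 162 [ 0.6641 -0.1559  0.1614] [0.944 0.329 0.029] -0.223 -0.103
33.20 162 [ 0.6646 -0.1714  0.1589] [0.945 0.326 0.005] -0.241 -0.114
33.25 173 [ 0.6655 -0.1936  0.1563] [-0.944 -0.329  0.029] -0.262 -0.136
33.30 176 [ 0.6659 -0.2137  0.1555] [-0.947 -0.313  0.074] -0.282 -0.156
33.35 179 [ 0.6654 -0.2333  0.157 ] [-0.946 -0.304  0.116] -0.303 -0.177
33.40 181 [ 0.6659 -0.2511  0.157 ] [-0.942 -0.302  0.146] -0.322 -0.195
33.45 175 [ 0.6657 -0.2621  0.1615] [-0.944 -0.292  0.154] -0.336 -0.209
```

Emit:
drive_tool --deltas '[{"delta_pos":[0.037,0.001,0.001],"turn":[0,0,0],"grip":0},{"delta_pos":[0.037,0.001,0.001],"turn":[0,0,0],"grip":0},{"delta_pos":[0.037,0.001,0],"turn":[0,0,0],"grip":0},{"delta_pos":[0.037,0,0],"turn":[0,0,0],"grip":0},{"delta_pos":[0,0,0],"turn":[0,0,0],"grip":80},{"delta_pos":[0,0,0],"turn":[0,0,0],"grip":130},{"delta_pos":[0,0,0],"turn":[0,0,0],"grip":160},{"delta_pos":[0,0,0],"turn":[0,0,0],"grip":185},{"delta_pos":[0,0,0],"turn":[0,0,0],"grip":205},{"delta_pos":[0,0,0],"turn":[0,0,0],"grip":215}]'

```text
time_s: 34.7
tcp_pos: [0.7064, -0.2142, 0.3281]
orientation: [-0.0, 1.0, 0.006, 0.001]
contact_force: [-0.7, -0.6, -0.2]
grip_width: 0.0135
```

Emit:
drive_tool --deltas '[{"delta_pos":[0,0,0],"turn":[0,0,0],"grip":225},{"delta_pos":[0,0,0],"turn":[0,0,0],"grip":225},{"delta_pos":[0,0,0],"turn":[0,0,0],"grip":225},{"delta_pos":[0,0,0],"turn":[0,0,0],"grip":225},{"delta_pos":[0,0,0],"turn":[0,0,0],"grip":225},{"delta_pos":[0,0,0],"turn":[0,0,0],"grip":225},{"delta_pos":[0,0,0],"turn":[0,0,0],"grip":225},{"delta_pos":[0,0,0],"turn":[0,0,0],"grip":225},{"delta_pos":[0,0,0],"turn":[0,0,0],"grip":225},{"delta_pos":[0,0,0],"turn":[0,0,0],"grip":225}]'

```text
time_s: 35.95
tcp_pos: [0.7065, -0.2142, 0.3281]
orientation: [-0.0, 1.0, 0.006, 0.001]
contact_force: [-2.7, 0.2, 1.0]
grip_width: 0.0101
```

```bash
python3 sw.py 6
```

```text
36.00 166 [ 0.6707 -0.1769  0.1618] [0.964 0.242 0.114] -0.245 -0.119
36.05 162 [ 0.6704 -0.1761  0.1626] [0.963 0.247 0.106] -0.248 -0.12
36.10 164 [ 0.6704 -0.1829  0.1582] [0.964 0.255 0.078] -0.257 -0.126
36.15 171 [ 0.6701 -0.1935  0.1572] [0.963 0.267 0.016] -0.269 -0.139
36.20 185 [ 0.6696 -0.2057  0.156 ] [-0.965 -0.259  0.044] -0.278 -0.146
36.25 185 [ 0.6684 -0.2148  0.1578] [-0.961 -0.258  0.099] -0.283 -0.157
```

Emit:
drive_tool --deltas '[{"delta_pos":[0,0,0],"turn":[0,0,0],"grip":225},{"delta_pos":[0,0,0],"turn":[0,0,0],"grip":225},{"delta_pos":[0,0,0],"turn":[0,0,0],"grip":225},{"delta_pos":[0,0,0],"turn":[0,0,0],"grip":225},{"delta_pos":[0,0,0],"turn":[0,0,0],"grip":225},{"delta_pos":[0,0,0],"turn":[0,0,0],"grip":225},{"delta_pos":[0,0,0],"turn":[0,0,0],"grip":225},{"delta_pos":[0,0,0],"turn":[0,0,0],"grip":225},{"delta_pos":[0,0,0],"turn":[0,0,0],"grip":225},{"delta_pos":[0,0,0],"turn":[0,0,0],"grip":225}]'

```text
time_s: 37.5
tcp_pos: [0.7065, -0.2144, 0.328]
orientation: [-0.0, 1.0, 0.005, 0.001]
contact_force: [-2.1, -2.3, 1.5]
grip_width: 0.0102
```

Emit:
drive_tool --deltas '[{"delta_pos":[0,0,0],"turn":[0,0,0],"grip":225},{"delta_pos":[0,0,0],"turn":[0,0,0],"grip":225},{"delta_pos":[0,0,0],"turn":[0,0,0],"grip":225},{"delta_pos":[0,0,0],"turn":[0,0,0],"grip":225},{"delta_pos":[0,0,0],"turn":[0,0,0],"grip":225},{"delta_pos":[0,0,0],"turn":[0,0,0],"grip":225},{"delta_pos":[0,0,0],"turn":[0,0,0],"grip":225},{"delta_pos":[0,0,0],"turn":[0,0,0],"grip":225},{"delta_pos":[0,0,0],"turn":[0,0,0],"grip":225},{"delta_pos":[0,0,0],"turn":[0,0,0],"grip":225}]'

```text
time_s: 38.75
tcp_pos: [0.7065, -0.2144, 0.3281]
orientation: [-0.0, 1.0, 0.005, 0.001]
contact_force: [-2.1, -2.5, 0.3]
grip_width: 0.0102
```

Emit:
drive_tool --deltas '[{"delta_pos":[0,0,0],"turn":[0,0,0],"grip":225},{"delta_pos":[0,0,0],"turn":[0,0,0],"grip":225},{"delta_pos":[0,0,0],"turn":[0,0,0],"grip":225},{"delta_pos":[0,0,0],"turn":[0,0,0],"grip":225},{"delta_pos":[0,0,0],"turn":[0,0,0],"grip":225},{"delta_pos":[0,0,0],"turn":[0,0,0],"grip":225},{"delta_pos":[0,0,0],"turn":[0,0,0],"grip":225},{"delta_pos":[0,0,0],"turn":[0,0,0],"grip":225}]'

```text
time_s: 39.75
tcp_pos: [0.7065, -0.2143, 0.3281]
orientation: [-0.0, 1.0, 0.006, 0.001]
contact_force: [-1.8, -0.6, 1.2]
grip_width: 0.0102
```

```bash
python3 sw.py 8
```

```text
39.80 174 [ 0.6708 -0.1898  0.1572] [0.973 0.227 0.038] -0.259 -0.132
39.85 175 [ 0.6705 -0.1912  0.1576] [0.971 0.239 0.024] -0.261 -0.129
39.90 174 [ 0.6703 -0.1937  0.1563] [0.972 0.233 0.009] -0.266 -0.135
39.95 182 [ 0.6699 -0.1992  0.1567] [-0.972 -0.235  0.016] -0.27 -0.141
40.00 186 [ 0.6699 -0.2055  0.156 ] [-0.972 -0.231  0.048] -0.272 -0.146
40.05 174 [ 0.6696 -0.21    0.1566] [-0.967 -0.242  0.075] -0.276 -0.151
40.10 181 [ 0.67   -0.2122  0.1563] [-0.969 -0.238  0.069] -0.286 -0.15
40.15 182 [ 0.6696 -0.211   0.1561] [-0.968 -0.239  0.073] -0.282 -0.154
```

Emit:
drive_tool --deltas '[{"delta_pos":[0,0,0],"turn":[0,0,0],"grip":225},{"delta_pos":[0,0,0],"turn":[0,0,0],"grip":225},{"delta_pos":[0,0,0],"turn":[0,0,0],"grip":225},{"delta_pos":[0,0,0],"turn":[0,0,0],"grip":225},{"delta_pos":[0,0,0],"turn":[0,0,0],"grip":225},{"delta_pos":[0,0,0],"turn":[0,0,0],"grip":225},{"delta_pos":[0,0,0],"turn":[0,0,0],"grip":225},{"delta_pos":[0,0,0],"turn":[0,0,0],"grip":225},{"delta_pos":[0,0,0],"turn":[0,0,0],"grip":225},{"delta_pos":[0,0,0],"turn":[0,0,0],"grip":225}]'

```text
time_s: 41.4
tcp_pos: [0.7065, -0.2144, 0.328]
orientation: [-0.0, 1.0, 0.005, 0.001]
contact_force: [-0.8, -0.1, 0.9]
grip_width: 0.0104
```

Emit:
drive_tool --deltas '[{"delta_pos":[0,0,0],"turn":[0,0,0],"grip":225},{"delta_pos":[0,0,0],"turn":[0,0,0],"grip":225},{"delta_pos":[0,0,0],"turn":[0,0,0],"grip":225},{"delta_pos":[0,0,0],"turn":[0,0,0],"grip":225},{"delta_pos":[0,0,0],"turn":[0,0,0],"grip":225},{"delta_pos":[0,0,0],"turn":[0,0,0],"grip":225},{"delta_pos":[0,0,0],"turn":[0,0,0],"grip":225},{"delta_pos":[0,0,0],"turn":[0,0,0],"grip":225},{"delta_pos":[0,0,0],"turn":[0,0,0],"grip":225},{"delta_pos":[0,0,0],"turn":[0,0,0],"grip":225}]'

```text
time_s: 42.65
tcp_pos: [0.7065, -0.2144, 0.3281]
orientation: [-0.0, 1.0, 0.005, 0.001]
contact_force: [-2.0, -2.0, 1.2]
grip_width: 0.0103
```

Emit:
drive_tool --deltas '[{"delta_pos":[0,0,0],"turn":[0,0,0],"grip":205},{"delta_pos":[0,0,0],"turn":[0,0,0],"grip":150},{"delta_pos":[0,0,0],"turn":[0,0,0],"grip":80},{"delta_pos":[0,0,0],"turn":[0,0,0],"grip":0},{"delta_pos":[0,0,0],"turn":[0,0,0],"grip":0},{"delta_pos":[-0.03,0,0],"turn":[0,0,0],"grip":0},{"delta_pos":[-0.05,0,0],"turn":[0,0,0],"grip":0},{"delta_pos":[-0.06,0,0],"turn":[0,0,0],"grip":0},{"delta_pos":[-0.06,0,0],"turn":[0,0,0],"grip":0},{"delta_pos":[-0.06,0,0],"turn":[0,0,0],"grip":0}]'

```text
time_s: 43.9
tcp_pos: [0.445, -0.2165, 0.3279]
orientation: [-0.0, 1.0, 0.006, 0.001]
contact_force: [-0.5, -0.8, 0.8]
grip_width: 0.0854
```

```bash
python3 sw.py 8; cat >> h.py <<'E'
def flatred(d,c):
    hsv=cv2.cvtColor(d["color"],cv2.COLOR_RGB2HSV).astype(int);H,S,V=hsv[...,0],hsv[...,1],hsv[...,2]
    m=(S>110)&(V>40)&((H<8)|(H>172)); G=ray_at_z(d,np.argwhere(m)[:,::-1],.006)[:,:2]; c=np.array(c)
    for _ in range(30):
        rr=np.linalg.norm(G-c,axis=1); k=(rr>.04)&(rr<.08); s=np.linalg.lstsq(np.c_[2*G[k],np.ones(k.sum())],(G[k]**2).sum(1),rcond=None)[0]; c=s[:2]
    b=G[(rr<.048)&(rr>.018)]-c; return k.sum(),c,np.sqrt(s[2]+c@c),np.degrees(.5*np.angle(np.sum((b[:,0]+1j*b[:,1])**2)))
E
python3 -c "
from h import *
for n in('top','side'): print(*flatred(snap(n),[.48,-.2]))
plan([.42,-.2,.06],tool(0,0.6)@rx(90))
"
```

```text
43.95 177 [ 0.6704 -0.2062  0.1561] [-0.971 -0.24   0.021] -0.278 -0.147
44.00 176 [ 0.6702 -0.2088  0.1557] [-0.972 -0.236  0.017] -0.281 -0.151
44.05 177 [ 0.6702 -0.211   0.1558] [-0.971 -0.236  0.021] -0.281 -0.152
44.10 181 [ 0.6698 -0.211   0.155 ] [-0.97  -0.24   0.027] -0.284 -0.155
44.15 179 [ 0.6702 -0.2135  0.1552] [-0.972 -0.235  0.019] -0.284 -0.155
44.20 178 [ 0.6703 -0.2136  0.1549] [-0.97  -0.239  0.03 ] -0.282 -0.156
44.25 179 [ 0.6698 -0.2124  0.1554] [-0.97  -0.24   0.024] -0.285 -0.156
44.30 179 [ 0.6701 -0.2122  0.1548] [-0.972 -0.235  0.021] -0.283 -0.153
179 [ 0.47592251 -0.19831209] 0.0592446707644114 70.59225445611719
204 [ 0.4765835  -0.19674074] 0.059727914785853535 69.86319379780974
t 44.40 tcp [ 0.4473 -0.2163  0.3276] | old-axes mm [-27.4 -16.5 267.6] turn [ 69.3 -69.2  69.5] | new-axes mm [267.6  27.1  16.6] rows>= 12.0 F [-0.3 -0.5  0.6] w 0.0853892938259547
```

Emit:
drive_tool --deltas '[{"delta_pos":[0,0,0],"turn":[0,-10,0],"grip":100},{"delta_pos":[0,0,0],"turn":[0,-10,0],"grip":140},{"delta_pos":[0,0,0],"turn":[0,-10,0],"grip":140},{"delta_pos":[0,0,0],"turn":[0,-10,0],"grip":140},{"delta_pos":[0,0,0],"turn":[0,-10,0],"grip":140},{"delta_pos":[0,0,0],"turn":[0,-10,0],"grip":140},{"delta_pos":[0,0,0],"turn":[0,-10,0],"grip":140},{"delta_pos":[0,0,0],"turn":[0,-10,0],"grip":140},{"delta_pos":[0,0,0],"turn":[0,-10,0],"grip":140},{"delta_pos":[0,0,0],"turn":[0,0,0],"grip":140}]'

```text
time_s: 45.65
tcp_pos: [0.4484, -0.2161, 0.3265]
orientation: [0.005, 0.707, 0.006, -0.707]
contact_force: [0.1, 0.6, -0.1]
grip_width: 0.0384
```

Emit:
drive_tool --deltas '[{"delta_pos":[0.02,0,0],"turn":[10,0,0],"grip":140},{"delta_pos":[0.02,0,0],"turn":[10,0,0],"grip":140},{"delta_pos":[0.02,0,0],"turn":[10,0,0],"grip":140},{"delta_pos":[0.02,0,0],"turn":[10,0,0],"grip":140},{"delta_pos":[0.02,0,0],"turn":[10,0,0],"grip":140},{"delta_pos":[0.02,0,0],"turn":[10,0,0],"grip":140},{"delta_pos":[0.02,0,0],"turn":[10,0,0],"grip":140},{"delta_pos":[0.02,0,0],"turn":[10,0,0],"grip":140},{"delta_pos":[0.02,0,0],"turn":[10,0,0],"grip":140},{"delta_pos":[0,0,0],"turn":[0,0,0],"grip":140}]'

```text
time_s: 46.9
tcp_pos: [0.4461, -0.2164, 0.1469]
orientation: [0.498, -0.503, 0.496, 0.503]
contact_force: [0.5, -0.3, 0.4]
grip_width: 0.0386
```

```bash
python3 -c "
from h import *
plan([.4162,-.198,.06],tool(0,0.6)@rx(90))
print(*flatred(snap('side'),[.476,-.197]))
"
```

```text
t 46.90 tcp [ 0.4461 -0.2164  0.1469] | old-axes mm [86.9 29.8 18.5] turn [0.1 0.1 0.1] | new-axes mm [86.9 29.7 18.7] rows>= 2.0 F [ 0.5 -0.3  0.4] w 0.03861384892728628
208 [ 0.4763 -0.1968] 0.05989515927583419 69.70766729374985
```

Now lateral move, descent, grip, lift and pitch up to 45° at a safe standoff.

Emit:
drive_tool --deltas '[{"delta_pos":[0.029,0.015,0.009],"turn":[0,0,0],"grip":140},{"delta_pos":[0.029,0.015,0.009],"turn":[0,0,0],"grip":140},{"delta_pos":[0.029,0,0],"turn":[0,0,0],"grip":140},{"delta_pos":[0.03,0,0],"turn":[0,0,0],"grip":140},{"delta_pos":[0.02,0,0],"turn":[0,0,0],"grip":140},{"delta_pos":[0.0065,0,0],"turn":[0,0,0],"grip":140},{"delta_pos":[0,0,0],"turn":[0,0,0],"grip":190},{"delta_pos":[0,0,0],"turn":[0,0,0],"grip":215},{"delta_pos":[0,0,0],"turn":[0,0,0],"grip":240},{"delta_pos":[0,0,0],"turn":[0,0,0],"grip":240}]'

```text
time_s: 48.2
tcp_pos: [0.4172, -0.1997, 0.0052]
orientation: [-0.498, 0.504, -0.497, -0.502]
contact_force: [-1.9, 0.5, 6.4]
grip_width: 0.006
```

Emit:
drive_tool --deltas '[{"delta_pos":[0,0,0],"turn":[0,0,0],"grip":240},{"delta_pos":[-0.02,0,0],"turn":[0,0,0],"grip":240},{"delta_pos":[-0.04,0,0],"turn":[0,0,0],"grip":240},{"delta_pos":[-0.05,0,0],"turn":[0,0,0],"grip":240},{"delta_pos":[-0.01,0,0],"turn":[0,0,-9],"grip":240},{"delta_pos":[0,0,0],"turn":[0,0,-9],"grip":240},{"delta_pos":[0,0,0],"turn":[0,0,-9],"grip":240},{"delta_pos":[0,0,0],"turn":[0,0,-9],"grip":240},{"delta_pos":[0,0,0],"turn":[0,0,-9],"grip":240},{"delta_pos":[0,0,0],"turn":[0,0,0],"grip":240}]'

```text
time_s: 49.45
tcp_pos: [0.4163, -0.1957, 0.1222]
orientation: [0.643, -0.638, 0.29, 0.309]
contact_force: [0.3, -0.1, -1.1]
grip_width: 0.0057
```

```bash
python3 - <<'E'
from h import *
np.set_printoptions(precision=4,suppress=True)
for n in("top","side"):
    d=snap(n); print(n,*ringfit(d,"red"))
plan(*hangpose(45,(.58,-.213,.290),back=.0015))
plan(*hangpose(45,(.661,-.213,.280),back=.0015))
E
python3 sw.py 4
```

```text
top 295 [ 0.4636 -0.1935  0.1648] [-0.625 -0.03   0.78 ] [ 0.409 -0.259  0.119] [ 0.512 -0.131  0.206]
side 244 [ 0.4635 -0.1872  0.1636] [-0.609 -0.041  0.792] [ 0.403 -0.262  0.122] [ 0.512 -0.126  0.204]
t 49.55 tcp [ 0.4172 -0.196   0.1229] | old-axes mm [ -12.3 -112.5  -18.3] turn [-0.1  1.1 -5.2] | new-axes mm [  -1.7 -113.1  -18.7] rows>= 2.0 F [-0.1 -0.3 -1.1] w 0.0059280710054510815
t 49.55 tcp [ 0.4172 -0.196   0.1229] | old-axes mm [  47.2 -168.3  -20.3] turn [-0.1  1.1 -5.2] | new-axes mm [  62.7 -163.3  -19.5] rows>= 3.0 F [-0.1 -0.3 -1.1] w 0.0059280710054510815
49.60 181 [ 0.6703 -0.2104  0.1562] [-0.97  -0.242  0.02 ] -0.277 -0.153
49.65 178 [ 0.6702 -0.2118  0.155 ] [-0.971 -0.237  0.022] -0.284 -0.155
49.70 178 [ 0.6705 -0.2125  0.1552] [-0.971 -0.238  0.02 ] -0.282 -0.155
49.75 183 [ 0.6706 -0.2144  0.1553] [-0.973 -0.228  0.01 ] -0.284 -0.156
```

Emit:
drive_tool --deltas '[{"delta_pos":[0,0,0],"turn":[0,1.1,-6.5],"grip":240},{"delta_pos":[0,-0.038,-0.006],"turn":[0,0,0],"grip":240},{"delta_pos":[-0.001,-0.038,-0.006],"turn":[0,0,0],"grip":240},{"delta_pos":[-0.001,-0.037,-0.006],"turn":[0,0,0],"grip":240},{"delta_pos":[0,0,0],"turn":[0,0,0],"grip":240}]'

```text
time_s: 50.38
tcp_pos: [0.4952, -0.2132, 0.2076]
orientation: [-0.655, 0.659, -0.258, -0.266]
contact_force: [-0.3, -0.1, -2.0]
grip_width: 0.0063
```

```bash
python3 - <<'E'
from h import *
np.set_printoptions(precision=4,suppress=True)
for n in("top","side"):
    d=snap(n); print(n,*ringfit(d,"red"))
plan(*hangpose(46,(.661,-.213,.280),back=.0015))
E
python3 sw.py 3
```

```text
top 336 [ 0.5378 -0.2104  0.2572] [-0.72  -0.008  0.694] [ 0.489 -0.275  0.205] [ 0.582 -0.149  0.305]
side 243 [ 0.5344 -0.202   0.2514] [-0.705 -0.012  0.709] [ 0.476 -0.273  0.204] [ 0.582 -0.141  0.297]
t 50.48 tcp [ 0.4934 -0.2123  0.2049] | old-axes mm [ 70.2 -50.   -2.5] turn [-0.1  0.1  0.4] | new-axes mm [ 69.9 -50.4  -2.4] rows>= 2.0 F [ 0.3  0.4 -1.2] w 0.006111571751071369
50.52 180 [ 0.6703 -0.2105  0.1563] [-0.97  -0.241  0.022] -0.28 -0.151
50.58 177 [ 0.6704 -0.2121  0.1544] [-0.972 -0.234  0.019] -0.281 -0.154
50.62 180 [ 0.6705 -0.2124  0.1547] [-0.972 -0.235  0.02 ] -0.286 -0.155
```

Emit:
drive_tool --deltas '[{"delta_pos":[0.014,-0.01,0],"turn":[0,0,0],"grip":240},{"delta_pos":[0.014,-0.01,0],"turn":[0,0,0],"grip":240},{"delta_pos":[0.014,-0.01,0],"turn":[0,0,0],"grip":240},{"delta_pos":[0.014,-0.01,0],"turn":[0,0,0],"grip":240},{"delta_pos":[0.014,-0.01,0],"turn":[0,0,0],"grip":240},{"delta_pos":[0,0,0],"turn":[0,0,0],"grip":240}]'

```text
time_s: 51.38
tcp_pos: [0.5799, -0.2118, 0.1933]
orientation: [-0.656, 0.657, -0.259, -0.267]
contact_force: [-0.2, -0.5, -1.1]
grip_width: 0.0058
```

```bash
python3 - <<'E'
from h import *
np.set_printoptions(precision=4,suppress=True)
for n in("top","side"):
    d=snap(n); print(n,*ringfit(d,"red"))
plan(*hangpose(46,(.661,-.213,.280),back=.0015))
plan(*hangpose(46,(.667,-.213,.250),back=.0015))
cv2.imwrite("pics/s10.png",cv2.resize(d["color"][120:230,250:370],None,fx=5.5,fy=5.5,interpolation=cv2.INTER_CUBIC)[:,:,::-1])
E
python3 sw.py 3
```

```text
top 315 [ 0.6216 -0.2095  0.2411] [-0.712 -0.031  0.702] [ 0.572 -0.274  0.152] [ 0.681 -0.147  0.285]
side 230 [ 0.6211 -0.2021  0.24  ] [-0.706 -0.032  0.708] [ 0.562 -0.281  0.171] [ 0.682 -0.142  0.283]
t 51.48 tcp [ 0.579  -0.212   0.1935] | old-axes mm [ 0.4  0.8 -1.9] turn [-0.1  0.1  0.4] | new-axes mm [ 0.4  0.8 -1.9] rows>= 1.0 F [ 0.5  0.1 -0.7] w 0.0059232569291359175
t 51.48 tcp [ 0.579  -0.212   0.1935] | old-axes mm [25.4 18.4 -2. ] turn [-0.1  0.1  0.4] | new-axes mm [25.6 18.2 -1.9] rows>= 1.0 F [ 0.5  0.1 -0.7] w 0.0059232569291359175
51.52 148 [ 0.6688 -0.205   0.1492] [-0.969 -0.244  0.027] -0.278 -0.155
51.58 149 [ 0.6682 -0.2046  0.1491] [-0.969 -0.244  0.032] -0.282 -0.153
51.62 150 [ 0.6684 -0.2053  0.1485] [-0.97  -0.241  0.027] -0.282 -0.154
```

View pics/s10.png

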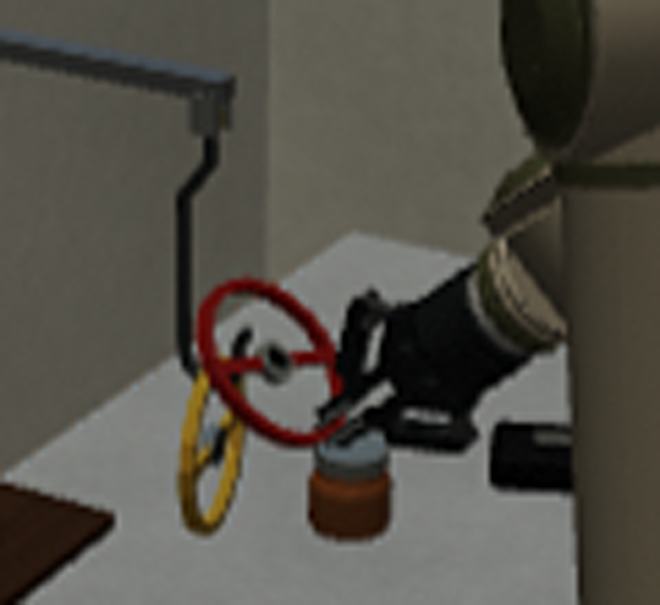

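The hook tip shows inside the red ring at crop (245,340), and yellow hangs behind. I lower.

Emit:
drive_tool --deltas '[{"delta_pos":[0.006,0.006,0],"turn":[0,0,0],"grip":240},{"delta_pos":[0.006,0.006,0],"turn":[0,0,0],"grip":240},{"delta_pos":[0.006,0.004,0],"turn":[0,0,0],"grip":240},{"delta_pos":[0.007,0.002,0],"turn":[0,0,0],"grip":240},{"delta_pos":[0,0,0],"turn":[0,0,0],"grip":240}]'

```text
time_s: 52.25
tcp_pos: [0.5848, -0.212, 0.1629]
orientation: [-0.656, 0.657, -0.259, -0.266]
contact_force: [-0.6, 0.3, -0.9]
grip_width: 0.006
```

Emit:
drive_tool --deltas '[{"delta_pos":[0.0105,0,0],"turn":[0,0,-5],"grip":240},{"delta_pos":[0.0105,0,0],"turn":[0,0,-5],"grip":240},{"delta_pos":[0.0105,0,0],"turn":[0,0,-5],"grip":240},{"delta_pos":[0,0,0],"turn":[0,0,0],"grip":240}]'

```text
time_s: 52.75
tcp_pos: [0.6088, -0.2117, 0.1426]
orientation: [0.686, -0.684, 0.172, 0.179]
contact_force: [-0.3, -0.7, -1.0]
grip_width: 0.0058
```

```bash
python3 - <<'E'
from h import *
np.set_printoptions(precision=4,suppress=True)
for n in("top","side"):
    d=snap(n); print(n,*ringfit(d,"red"))
plan(*hangpose(61,(.667,-.213,.250),back=.0015))
plan(*hangpose(61,(.664,-.213,.230),back=.0015))
E
python3 sw.py 3
```

```text
top 279 [ 0.6384 -0.2095  0.2031] [-0.87  -0.017  0.492] [ 0.602 -0.273  0.141] [ 0.674 -0.148  0.255]
side 208 [ 0.6387 -0.2043  0.2016] [-0.87  -0.025  0.492] [ 0.602 -0.278  0.143] [ 0.689 -0.142  0.25 ]
t 52.85 tcp [ 0.6093 -0.212   0.1443] | old-axes mm [ 0.7 -0.4 -1.7] turn [-0.1  0.   0.4] | new-axes mm [ 0.7 -0.4 -1.7] rows>= 1.0 F [ 0.3  1.1 -1. ] w 0.006128593693501141
t 52.85 tcp [ 0.6093 -0.212   0.1443] | old-axes mm [ 7.6 18.6 -1.7] turn [-0.1  0.   0.4] | new-axes mm [ 7.8 18.6 -1.6] rows>= 1.0 F [ 0.3  1.1 -1. ] w 0.006128593693501141
52.90 120 [ 0.6687 -0.1986  0.1476] [-0.974 -0.227  0.002] -0.276 -0.147
52.95 123 [ 0.6682 -0.1972  0.1475] [-0.972 -0.237  0.003] -0.279 -0.146
53.00 122 [ 0.6677 -0.1965  0.1479] [-0.972 -0.234  0.009] -0.272 -0.143
```

Emit:
drive_tool --deltas '[{"delta_pos":[0.0015,0.004,0],"turn":[0,0,0],"grip":240},{"delta_pos":[0.0015,0.004,0],"turn":[0,0,0],"grip":240},{"delta_pos":[0.0015,0.003,0],"turn":[0,0,0],"grip":240},{"delta_pos":[0,0,0],"turn":[0,0,0],"grip":240}]'

```text
time_s: 53.5
tcp_pos: [0.6079, -0.2118, 0.1317]
orientation: [0.685, -0.685, 0.171, 0.178]
contact_force: [0.7, -0.6, -1.8]
grip_width: 0.0056
```

Emit:
drive_tool --deltas '[{"delta_pos":[0.0105,0,0],"turn":[0,0,-5],"grip":240},{"delta_pos":[0.0105,0,0],"turn":[0,0,-5],"grip":240},{"delta_pos":[0,0,0],"turn":[0,0,0],"grip":240}]'

```text
time_s: 53.88
tcp_pos: [0.6265, -0.2114, 0.1213]
orientation: [0.699, -0.697, 0.111, 0.119]
contact_force: [-0.3, -0.1, -1.0]
grip_width: 0.006
```

```bash
python3 - <<'E'
from h import *
np.set_printoptions(precision=4,suppress=True)
for n in("top","side"):
    d=snap(n); print(n,*ringfit(d,"red"))
plan(*hangpose(71,(.664,-.213,.224),back=.0015))
E
python3 sw.py 3
```

```text
top 252 [ 0.6454 -0.209   0.1868] [-0.947 -0.013  0.32 ] [ 0.62  -0.273  0.115] [ 0.679 -0.146  0.243]
side 190 [ 0.6451 -0.2034  0.1834] [-0.948 -0.018  0.318] [ 0.62  -0.28   0.094] [ 0.692 -0.142  0.24 ]
t 53.98 tcp [ 0.6268 -0.2117  0.1231] | old-axes mm [ 3.7 12.5 -1.8] turn [-0.1  0.   0.3] | new-axes mm [ 3.8 12.4 -1.7] rows>= 1.0 F [ 0.1 -0.5 -0.4] w 0.006119821648716681
54.02 80 [ 0.6692 -0.2032  0.1392] [0.973 0.23  0.012] -0.27 -0.146
54.08 83 [ 0.6686 -0.2011  0.1406] [0.973 0.232 0.006] -0.272 -0.149
54.12 87 [ 0.6684 -0.2031  0.1426] [0.974 0.228 0.016] -0.274 -0.148
```

Emit:
drive_tool --deltas '[{"delta_pos":[0.001,0.003,0],"turn":[0,0,0],"grip":240},{"delta_pos":[0.001,0.003,0],"turn":[0,0,0],"grip":240},{"delta_pos":[0.001,0.003,0],"turn":[0,0,0],"grip":240},{"delta_pos":[0,0,0],"turn":[0,0,0],"grip":240}]'

```text
time_s: 54.62
tcp_pos: [0.6267, -0.2116, 0.113]
orientation: [0.698, -0.697, 0.111, 0.118]
contact_force: [-0.0, 1.5, -1.3]
grip_width: 0.0057
```

Emit:
drive_tool --deltas '[{"delta_pos":[0.0085,0,0],"turn":[0,0,-4],"grip":240},{"delta_pos":[0.0085,0,0],"turn":[0,0,-4],"grip":240},{"delta_pos":[0,0,0],"turn":[0,0,0],"grip":240}]'

```text
time_s: 55.0
tcp_pos: [0.6429, -0.2112, 0.1073]
orientation: [0.705, -0.703, 0.062, 0.069]
contact_force: [0.5, -0.2, 0.4]
grip_width: 0.0061
```

```bash
python3 - <<'E'
from h import *
np.set_printoptions(precision=4,suppress=True)
for n in("top","side"):
    d=snap(n); print(n,*ringfit(d,"red"))
plan(*hangpose(79,(.664,-.213,.216),back=.0015))
E
python3 sw.py 3
```

```text
top 217 [ 0.653  -0.2107  0.177 ] [-0.983 -0.009  0.182] [ 0.638 -0.271  0.103] [ 0.668 -0.148  0.238]
side 175 [ 0.6532 -0.2033  0.1757] [-0.986 -0.012  0.168] [ 0.636 -0.273  0.092] [ 0.673 -0.138  0.232]
t 55.10 tcp [ 0.643  -0.2115  0.1086] | old-axes mm [ 1.5 10.6 -1.8] turn [-0.1 -0.   0.4] | new-axes mm [ 1.6 10.6 -1.8] rows>= 1.0 F [-0.2 -0.2 -0.4] w 0.006310129915345287
55.15 73 [ 0.671  -0.2196  0.1333] [0.981 0.187 0.045] -0.276 -0.148
55.20 76 [ 0.6715 -0.2208  0.1324] [0.981 0.187 0.054] -0.282 -0.148
55.25 77 [ 0.6721 -0.2238  0.1347] [0.981 0.191 0.045] -0.277 -0.149
```

Emit:
drive_tool --deltas '[{"delta_pos":[0.0005,0.003,0],"turn":[0,0,0],"grip":240},{"delta_pos":[0.0005,0.003,0],"turn":[0,0,0],"grip":240},{"delta_pos":[0,0,0],"turn":[0,0,0],"grip":240}]'

```text
time_s: 55.62
tcp_pos: [0.6432, -0.2116, 0.1029]
orientation: [0.704, -0.704, 0.061, 0.068]
contact_force: [1.1, -0.1, 1.5]
grip_width: 0.0061
```

Emit:
drive_tool --deltas '[{"delta_pos":[0.0004,0.002,0],"turn":[0,0,0],"grip":240},{"delta_pos":[0,0,0],"turn":[0,0,0],"grip":240}]'

```text
time_s: 55.88
tcp_pos: [0.6432, -0.2116, 0.1011]
orientation: [0.704, -0.704, 0.061, 0.068]
contact_force: [1.4, 0.6, 4.6]
grip_width: 0.006
```

Emit:
drive_tool --deltas '[{"delta_pos":[0.0004,0.002,0],"turn":[0,0,0],"grip":240},{"delta_pos":[0,0,0],"turn":[0,0,0],"grip":240}]'

```text
time_s: 56.12
tcp_pos: [0.6438, -0.2119, 0.1004]
orientation: [-0.704, 0.704, -0.06, -0.067]
contact_force: [2.7, 0.1, 10.0]
grip_width: 0.0061
```

```bash
python3 - <<'E'
from h import *
np.set_printoptions(precision=4,suppress=True)
for n in("top","side"):
    d=snap(n); print(n,*ringfit(d,"red"))
plan(*hangpose(79,(.664,-.213,.213),back=.0015))
E
python3 sw.py 3
```

```text
top 204 [ 0.654  -0.2089  0.1713] [-0.982 -0.011  0.188] [ 0.638 -0.27   0.098] [ 0.669 -0.148  0.229]
side 175 [ 0.6527 -0.2007  0.1625] [-0.983 -0.006  0.184] [ 0.637 -0.275  0.096] [ 0.671 -0.141  0.222]
t 56.23 tcp [ 0.6437 -0.2119  0.1004] | old-axes mm [-0.2  5.6 -1.3] turn [-0.  -0.   0.7] | new-axes mm [-0.1  5.6 -1.3] rows>= 1.0 F [ 2.2  1.  10. ] w 0.006171502967116504
56.27 123 [ 0.6726 -0.2094  0.1493] [-0.998 -0.017  0.063] -0.279 -0.15
56.33 124 [ 0.6725 -0.2107  0.1493] [-0.998 -0.017  0.059] -0.283 -0.149
56.38 123 [ 0.6727 -0.2108  0.1498] [-0.999 -0.015  0.044] -0.279 -0.148
```

Emit:
drive_tool --deltas '[{"delta_pos":[0,-0.0015,0],"turn":[0,0,0],"grip":225},{"delta_pos":[0,0,0],"turn":[0,0,0],"grip":205},{"delta_pos":[0,0,0],"turn":[0,0,0],"grip":180},{"delta_pos":[0,0,0],"turn":[0,0,0],"grip":150},{"delta_pos":[-0.01,0,0],"turn":[0,0,0],"grip":150},{"delta_pos":[-0.03,0,0],"turn":[0,0,0],"grip":150},{"delta_pos":[-0.05,0,0],"turn":[0,0,0],"grip":150},{"delta_pos":[-0.05,0,0],"turn":[0,0,0],"grip":150}]'

```text
time_s: 57.38
tcp_pos: [0.504, -0.2121, 0.126]
orientation: [0.705, -0.704, 0.061, 0.069]
contact_force: [-0.3, -0.5, -0.4]
grip_width: 0.0352
```

```bash
sed -i 's/print("%.2f"/p=ringfit(d,"red"); print("red",p[0],p[1],p[2],p[3][1],p[4][1],"yel","%.2f"/' sw.py; python3 sw.py 8; python3 -c "
from h import *
cv2.imwrite('pics/s11.png',cv2.resize(snap('side')['color'][100:270,200:400],None,fx=3.5,fy=3.5)[:,:,::-1])"
```

```text
red 152 [ 0.6624 -0.2095  0.1601] [-0.999 -0.001  0.037] -0.276 -0.143 yel 57.42 120 [ 0.6755 -0.202   0.1532] [-1.     0.017  0.017] -0.274 -0.145
red 155 [ 0.6623 -0.2102  0.1602] [-0.999  0.013  0.043] -0.277 -0.148 yel 57.48 122 [ 0.6754 -0.2008  0.1528] [-1.     0.013  0.014] -0.276 -0.141
red 160 [ 0.6625 -0.2101  0.1599] [-0.999  0.016  0.04 ] -0.277 -0.147 yel 57.52 118 [ 0.6758 -0.1993  0.1528] [-1.     0.007  0.021] -0.274 -0.141
red 158 [ 0.6625 -0.2118  0.1595] [-0.999  0.016  0.036] -0.277 -0.148 yel 57.58 121 [ 0.6755 -0.2004  0.1526] [-1.     0.018  0.014] -0.27 -0.141
red 157 [ 0.6626 -0.2106  0.1588] [-0.999 -0.001  0.052] -0.278 -0.145 yel 57.62 120 [ 0.6759 -0.2012  0.1522] [-0.999  0.02   0.03 ] -0.273 -0.142
red 157 [ 0.6629 -0.2111  0.1583] [-0.999  0.014  0.029] -0.278 -0.144 yel 57.67 122 [ 0.6752 -0.2026  0.1533] [-1.     0.018  0.017] -0.277 -0.147
red 162 [ 0.6625 -0.2128  0.1591] [-0.999  0.017  0.032] -0.283 -0.146 yel 57.73 124 [ 0.6752 -0.2055  0.1539] [-1.     0.026  0.013] -0.278 -0.143
red 167 [ 0.6625 -0.2141  0.1598] [-1.     0.021  0.018] -0.281 -0.15 yel 57.77 127 [ 0.6747 -0.2045  0.1537] [-1.     0.018  0.003] -0.275 -0.143
```

View pics/s11.png

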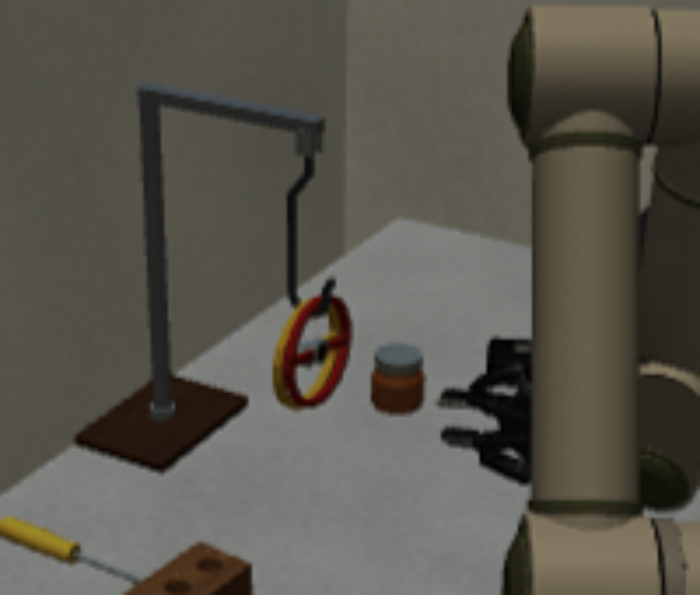

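Both carriers hang quietly on the hook (13 pictures viewed so far). Next I fit the stem and block positions precisely by silhouette.

```bash
cat > fit.py <<'E'
from h import *
from scipy.optimize import least_squares
np.set_printoptions(precision=4,suppress=True)
def hull_mask(d,X,S=8):
    uv=(proj(d,X)+.5)*S; m=np.zeros((420*S,560*S),np.uint8)
    cv2.fillConvexPoly(m,cv2.convexHull(np.round(uv).astype(np.int32)),1); M=cv2.moments(m,True)
    return np.array([M["m10"]/M["m00"]/S-.5+.5/S,M["m01"]/M["m00"]/S-.5+.5/S]),M["m00"]/S/S,.5*np.arctan2(2*M["mu11"],M["mu20"]-M["mu02"])
t=np.linspace(0,2*np.pi,48); circ=np.c_[np.cos(t),np.sin(t)]*.012
def cyl(p): return np.vstack([np.c_[circ+p,np.full(48,z)] for z in(.02,.08)])
def blk(p):
    c,s=np.cos(p[2]),np.sin(p[2]); a=np.array([[i*.035,j*.125] for i in(-1,1) for j in(-1,1)])@np.array([[c,s],[-s,c]])+p[:2]
    return np.vstack([np.c_[a,np.full(4,z)] for z in(.02,.04)])
st=[(.404,.1488),(.4285,.2255),(.410,.317),(.421,.3925),(.5026,.371)]
for n in("top","side"):
    d=load(n,0);W=cloud(d)
    off=np.median(W[200:280,180:400,2][abs(W[200:280,180:400,2])<.01]) if n=="top" else -.0019
    Z=W[...,2]-off; 
    for i,p in enumerate(st+[None]):
        c0=np.array(p if p else (.6417,.1485))
        m=(Z>.02)&(np.hypot(W[...,0]-c0[0],W[...,1]-c0[1])<(.035 if p else .17))&(Z<.1 if p else Z<.06)
        k=max(comps(m,W,10),key=lambda a:a.sum()); M=cv2.moments(k.astype(np.uint8),True)
        cm=np.array([M["m10"],M["m01"]])/M["m00"]
        if p:
            s=least_squares(lambda q:hull_mask(d,cyl(q))[0]-cm,c0,diff_step=.003).x; print(n,i,s,"area",k.sum(),hull_mask(d,cyl(s))[1].round(1))
        else:
            an=.5*np.arctan2(2*M["mu11"],M["mu20"]-M["mu02"])
            def f(q): a,b,g=hull_mask(d,blk(q)); return np.r_[a-cm,30*np.sin(g-an)]
            s=least_squares(f,np.r_[c0,-.1],diff_step=[.003,.003,.02]).x; print(n,"block",s[:2],"yaw",np.degrees(s[2]),"area",k.sum(),hull_mask(d,blk(s))[1].round(1))
E
python3 fit.py; python3 -c "
from h import *
plan([.44,.1,.2],tool(0,-5.8)@rx(-90))"
```

```text
t 57.83 tcp [ 0.5062 -0.2123  0.1254] | old-axes mm [-75.2 -61.2 313.2] turn [-134.6 -111.8    6.4] | new-axes mm [ -74.6  -97.4 -304.1] rows>= 17.0 F [ 0.1  0.3 -0.8] w 0.03473254697731602Traceback (most recent call last):
  File "fit.py", line 24, in <module>
    s=least_squares(lambda q:hull_mask(d,cyl(q))[0]-cm,c0,diff_step=.003).x; print(n,i,s,"area",k.sum(),hull_mask(d,cyl(s))[1].round(1))
                                                                                                        ^^^^^^^^^^^^^^^^^^^^^^^^^^^^
AttributeError: 'float' object has no attribute 'round'
```

```bash
sed -i 's/\[1\]\.round(1)/[1]/g' fit.py; python3 fit.py
```

```text
top 0 [0.403  0.1489] area 40 40.203125
top 1 [0.4296 0.2238] area 42 44.5625
top 2 [0.4108 0.3161] area 49 49.828125
top 3 [0.4209 0.3927] area 51 54.484375
top 4 [0.5039 0.3714] area 48 53.34375
top block [0.6414 0.1479] yaw -5.713272470097044 area 1013 1178.75
side 0 [0.403  0.1512] area 132 143.5625
side 1 [0.4292 0.2263] area 136 151.421875
side 2 [0.4104 0.3197] area 148 167.65625
side 3 [0.4208 0.3955] area 159 181.1875
side 4 [0.5028 0.374 ] area 152 169.125
side block [0.6417 0.149 ] yaw -5.587609977613096 area 1177 1202.09375
```

Emit:
drive_tool --deltas '[{"delta_pos":[-0.03,-0.03,0],"turn":[0,0,10],"grip":100},{"delta_pos":[0,-0.03,0],"turn":[0,0,10],"grip":100},{"delta_pos":[0,-0.03,0],"turn":[0,0,10],"grip":100},{"delta_pos":[0,0,0],"turn":[0,0,10],"grip":100},{"delta_pos":[0,0,0],"turn":[0,0,10],"grip":100},{"delta_pos":[0,0,0],"turn":[0,0,10],"grip":100},{"delta_pos":[0,0,0],"turn":[0,0,10],"grip":100},{"delta_pos":[0,0,0],"turn":[0,0,9],"grip":100},{"delta_pos":[0,0,0],"turn":[0,0,0],"grip":100}]'

```text
time_s: 58.95
tcp_pos: [0.5065, -0.2, 0.1848]
orientation: [-0.555, 0.559, -0.405, -0.464]
contact_force: [-0.7, 0.6, -0.2]
grip_width: 0.0518
```

Emit:
drive_tool --deltas '[{"delta_pos":[0,0,-0.03],"turn":[-10,0,0],"grip":100},{"delta_pos":[0,0,-0.03],"turn":[-10,0,0],"grip":100},{"delta_pos":[0,0,0],"turn":[-10,0,0],"grip":100},{"delta_pos":[0,0,0],"turn":[-10,0,0],"grip":100},{"delta_pos":[0,0,0],"turn":[-10,0,0],"grip":100},{"delta_pos":[0,0,0],"turn":[-10,0,0],"grip":100},{"delta_pos":[0,0,0],"turn":[-10,0,0],"grip":100},{"delta_pos":[0,0,0],"turn":[-10,0,0],"grip":100},{"delta_pos":[0,0,0],"turn":[-10,0,0],"grip":100}]'

```text
time_s: 60.08
tcp_pos: [0.5135, -0.2594, 0.1825]
orientation: [0.003, 0.789, 0.043, -0.613]
contact_force: [0.1, 0.2, 0.8]
grip_width: 0.0516
```

```bash
python3 -c "
from h import *
from workcell import r
print(r.observe()['qpos'].round(2))
plan([.40,.1,.2],tool(0,-5.8)@rx(-90))"
```

```text
[-0.77  0.37  1.57  0.25  1.08  0.63]
t 60.08 tcp [ 0.5135 -0.2594  0.1825] | old-axes mm [ -21.7 -367.1   84.5] turn [-79.9 -13.8  -7.8] | new-axes mm [ -17.5 -149.2 -346.1] rows>= 8.0 F [0.1 0.2 0.8] w 0.05164687709967162
```

Emit:
drive_tool --deltas '[{"delta_pos":[0,0,0],"turn":[-10,-1.7,-1],"grip":100},{"delta_pos":[0,0,0],"turn":[-10,-1.7,-1],"grip":100},{"delta_pos":[0,0,0],"turn":[-10,-1.7,-1],"grip":100},{"delta_pos":[0,0,0],"turn":[-10,-1.7,-1],"grip":100},{"delta_pos":[0,0,0],"turn":[-10,-1.7,-1],"grip":100},{"delta_pos":[0,0,0],"turn":[-10,-1.7,-1],"grip":100},{"delta_pos":[0,0,0],"turn":[-10,-1.7,-1],"grip":100},{"delta_pos":[0,0,0],"turn":[-10,-1.7,-1],"grip":100}]'

```text
time_s: 61.08
tcp_pos: [0.5135, -0.2594, 0.1823]
orientation: [0.473, 0.525, 0.477, -0.523]
contact_force: [0.7, -0.6, -0.0]
grip_width: 0.052
```

Emit:
drive_tool --deltas '[{"delta_pos":[-0.002,-0.02,-0.048],"turn":[0,0,0],"grip":100},{"delta_pos":[-0.002,-0.02,-0.048],"turn":[0,0,0],"grip":100},{"delta_pos":[-0.002,-0.02,-0.048],"turn":[0,0,0],"grip":100},{"delta_pos":[-0.002,-0.02,-0.048],"turn":[0,0,0],"grip":100},{"delta_pos":[-0.002,-0.02,-0.048],"turn":[0,0,0],"grip":100},{"delta_pos":[-0.002,-0.02,-0.048],"turn":[0,0,0],"grip":100},{"delta_pos":[-0.002,-0.02,-0.048],"turn":[0,0,0],"grip":100},{"delta_pos":[0,0,0],"turn":[0,0,0],"grip":100}]'

```text
time_s: 62.08
tcp_pos: [0.4085, 0.0916, 0.1985]
orientation: [0.472, 0.526, 0.477, -0.523]
contact_force: [0.8, 0.0, -0.5]
grip_width: 0.052
```

```bash
python3 -c "
from h import *
from workcell import r
R=tool(0,-5.65)@rx(-90)
print(r.observe()['qpos'].round(2)); print(R)
plan([.403,.150,.12],R)"
```

```text
[-0.07  0.11  1.84  0.01  1.19  0.03]
[[ 0.          0.99514186 -0.09845136]
 [ 0.         -0.09845136 -0.99514186]
 [-1.          0.          0.        ]]
t 62.08 tcp [0.4085 0.0916 0.1985] | old-axes mm [ 79.  -11.1 -56.9] turn [-0.1 -0.5  0.2] | new-axes mm [ 78.5 -11.2 -57.6] rows>= 2.0 F [ 0.8  0.  -0.5] w 0.052016065308381834
```

Emit:
drive_tool --deltas '[{"delta_pos":[0.02,-0.006,-0.029],"turn":[-0.1,-0.5,0.2],"grip":100},{"delta_pos":[0.02,-0.005,-0.029],"turn":[0,0,0],"grip":100},{"delta_pos":[0.038,0,0],"turn":[0,0,0],"grip":100},{"delta_pos":[0,0,0],"turn":[0,0,0],"grip":100}]'

```text
time_s: 62.58
tcp_pos: [0.4037, 0.1469, 0.1191]
orientation: [-0.473, -0.523, -0.474, 0.528]
contact_force: [-0.2, -0.3, 0.1]
grip_width: 0.0521
```

```bash
cat >> h.py <<'E'
def mean_state(n=4):
    from workcell import r
    s=[]
    for _ in range(n): r.get_image("top"); s.append(r.observe())
    return np.mean([a["tcp_pos"] for a in s],0),np.mean([a["contact_force"] for a in s],0),s[-1]["grip_width"],s[-1]["time_s"]
def stems(p):
    R=tool(0,-5.65)@rx(-90); P,F,w,t=mean_state(); np.set_printoptions(precision=4,suppress=True)
    print("t",t,"tcp",P,"F",F.round(1),"w",w,"delta mm",(R.T@(np.array(p)-P)*1e3).round(1))
E
python3 -c "
from h import *
plan([.403,.150,.041],tool(0,-5.65)@rx(-90))
stems([.403,.150,.041])"
```

```text
t 62.58 tcp [0.4037 0.1469 0.1191] | old-axes mm [78.1 -0.7 -3.3] turn [-0.3  0.2  0.3] | new-axes mm [78.1 -1.  -3. ] rows>= 2.0 F [-0.2 -0.3  0.1] w 0.05205350272099031
t 62.775 tcp [0.4056 0.147  0.1217] F [-0.1 -0.1  0.6] w 0.05220022892094581 delta mm [80.7 -2.9 -2.8]
```

Emit:
drive_tool --deltas '[{"delta_pos":[0.03,-0.002,-0.003],"turn":[0,0,0],"grip":100},{"delta_pos":[0.03,0,0],"turn":[0,0,0],"grip":100},{"delta_pos":[0.02,0,0],"turn":[0,0,0],"grip":100},{"delta_pos":[0,0,0],"turn":[0,0,0],"grip":150},{"delta_pos":[0,0,0],"turn":[0,0,0],"grip":190},{"delta_pos":[0,0,0],"turn":[0,0,0],"grip":220},{"delta_pos":[0,0,0],"turn":[0,0,0],"grip":220}]'

```text
time_s: 63.65
tcp_pos: [0.4044, 0.1503, 0.0422]
orientation: [-0.475, -0.525, -0.472, 0.526]
contact_force: [-0.9, -1.2, 7.6]
grip_width: 0.0226
```

```bash
python3 - <<'E'
from h import *
stems([.6317,.0490,.12])
R=tool(0,-5.65)@rx(-90)
S=dict(A=(.403,.150),B=(.4294,.225),C=(.4106,.318),D=(.4208,.394),E=(.5033,.3727))
H=[(.6416+k*.05*.0985,.1485+k*.05*.995) for k in range(-2,3)]
print(H)
for (n,s),h in zip(S.items(),H): print(n,(R.T@np.r_[np.array(h)-s,0]*1e3).round(1))
E
```

```text
t 63.85 tcp [0.4044 0.1503 0.0422] F [-1.2 -1.3  7.4] w 0.022665604745825504 delta mm [-77.8 236.2  78.4]
[(0.6317499999999999, 0.04899999999999999), (0.636675, 0.09874999999999999), (0.6416, 0.1485), (0.6465249999999999, 0.19824999999999998), (0.65145, 0.248)]
A [  0.  237.6  78. ]
B [  0.  218.7 105.2]
C [  0.  246.6 145.9]
D [  0.  243.9 172.6]
E [  0.  159.7 109.5]
```

Emit:
drive_tool --deltas '[{"delta_pos":[-0.03,0,0],"turn":[0,0,0],"grip":220},{"delta_pos":[-0.03,0,0],"turn":[0,0,0],"grip":220},{"delta_pos":[0,0.047,0.016],"turn":[0,0,0],"grip":220},{"delta_pos":[0,0.047,0.016],"turn":[0,0,0],"grip":220},{"delta_pos":[0,0.047,0.016],"turn":[0,0,0],"grip":220},{"delta_pos":[0,0.047,0.015],"turn":[0,0,0],"grip":220},{"delta_pos":[0,0.048,0.015],"turn":[0,0,0],"grip":220},{"delta_pos":[0,0,0],"turn":[0,0,0],"grip":220}]'

```text
time_s: 64.85
tcp_pos: [0.6321, 0.0468, 0.1012]
orientation: [-0.474, -0.525, -0.471, 0.527]
contact_force: [-1.3, 0.5, -1.2]
grip_width: 0.0225
```

```bash
python3 - <<'E'
from h import *
stems([.6317,.0490,.085])
plan([.6317,.0490,.085],tool(0,-5.65)@rx(-90))
d=snap("side"); np.savez("side12.npz",**d)
p=proj(d,[.6317,.049,.05])[0].astype(int); print(p)
cv2.imwrite("pics/s12.png",cv2.resize(d["color"][p[1]-45:p[1]+35,p[0]-60:p[0]+50],None,fx=7,fy=7,interpolation=cv2.INTER_CUBIC)[:,:,::-1])
E
```

```text
t 65.05 tcp [0.6298 0.0486 0.1014] F [-0.4  0.2 -0.8] w 0.022457362852495208 delta mm [16.4  1.8 -0.6]
t 65.05 tcp [0.6294 0.049  0.1017] | old-axes mm [16.7  2.2 -0.3] turn [-0.3  0.3 -0. ] | new-axes mm [16.7  2.2 -0.2] rows>= 1.0 F [ 0.3 -0.3 -1.4] w 0.022457362852495208
[259 258]
```

View pics/s12.png

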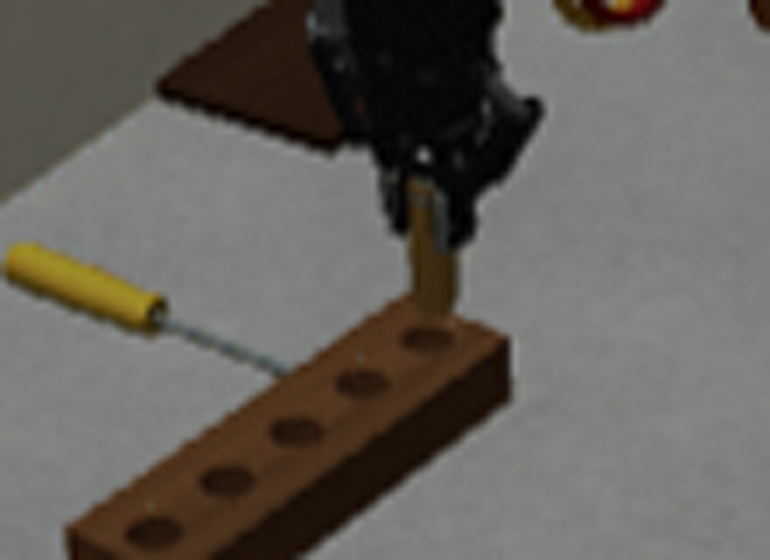

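The stem hangs directly above the end bore: bore centre at crop (428,338), stem axis at about (434,285). I check the offset numerically.

```bash
python3 - <<'E'
from h import *
np.set_printoptions(precision=4,suppress=True)
d=load("side",12); g=d["color"].astype(float); 
H=np.array([(.6416+k*.05*.0985,.1485+k*.05*.995) for k in range(-2,3)])
def bores(d):
    V=cv2.cvtColor(d["color"],cv2.COLOR_RGB2GRAY).astype(float); out=[]
    for h in H:
        X=np.array([[h[0]+a,h[1]+b,.04] for a in np.arange(-.02,.0201,.001) for b in np.arange(-.02,.0201,.001)])
        uv=proj(d,X).astype(np.float32); I=cv2.remap(V.astype(np.float32),uv[:,0].reshape(1,-1),uv[:,1].reshape(1,-1),cv2.INTER_CUBIC).ravel()
        bg=np.median(I); w=np.clip(bg-8-I,0,None); k=np.hypot(X[:,0]-h[0],X[:,1]-h[1])<.018; w*=k
        out.append((X[:,:2]*w[:,None]).sum(0)/w.sum()-h)
    return np.array(out)
print("dark centroid minus model, side:\n",bores(d)*1e3)
print("top:\n",bores(load("top",0))*1e3)
W=cloud(d); hsv=cv2.cvtColor(d["color"],cv2.COLOR_RGB2HSV).astype(int)
m=(hsv[...,0]>12)&(hsv[...,0]<30)&(hsv[...,1]>70); m[:, :245]=0;m[:,275:]=0;m[:235]=0;m[257:]=0
for v in range(244,258):
    us=np.flatnonzero(m[v]); 
    if len(us): print(v,us.min(),us.max(), hsv[v,255:267,0],hsv[v,255:267,2])
print("expected axis px at tcp:",proj(d,[[.6298,.0486,z] for z in(.0604,.075,.09)]),"left/right bore",proj(d,[.6317,.049,.04]))
E
```

```text
dark centroid minus model, side:
 [[ 0.3073  2.1615]
 [ 0.5609  1.9821]
 [ 0.1732  1.997 ]
 [-0.0654  1.9153]
 [ 0.1863  1.7091]]
top:
 [[ 9.1722 -1.0102]
 [ 7.9765  0.8413]
 [ 7.5539  1.1064]
 [ 6.1964  2.0916]
 [ 5.815   2.7561]]
244 257 260 [30  0 19 18 18 17 60 30 90  0 90 30] [20  3 32 65 60 43 39 44 11  6  1 22]
245 257 260 [ 30  10  19  18  18  17  60  30  90  90 105   0] [25  3 40 65 60 42 40 44 21  9  6 24]
246 257 260 [ 60  30  20  18  18  17  60  30  75 105 105  60] [78 45 69 63 61 48 40 44 11  5 14 44]
247 258 260 [ 60  45  20  18  18  18  75  40 105  60  60  60] [130 105  87  61  62  58  41  44   5  14  47  93]
248 257 263 [60 50 20 18 18 18 21 30 19 21 50 60] [129 129  83  61  61  60  43  43  27  53 108 132]
249 257 263 [60 53 20 18 17 19 18 19 19 21 60 60] [128 128  81  60  62  59  53  48  51  89 137 129]
250 258 263 [60 70 20 17 18 18 18 18 18 23 60 60] [127 127  88  60  63  60  59  56  52  86 134 130]
251 258 263 [50 60 25 18 18 18 18 18 18 23 75 60] [127 129 103  59  62  61  59  55  50  83 131 129]
252 258 263 [50 50 24 18 17 18 18 18 17 21 75 60] [127 127 102  58  62  59  58  55  50  84 130 126]
253 258 263 [60 50 21 18 18 18 18 18 17 23 70 45] [128 129 102  57  62  60  59  55  50  84 131 126]
254 258 263 [60 25 18 18 19 18 18 18 17 25 70 45] [130 119  92  58  60  59  58  54  50  84 134 129]
255 256 263 [15 14 14 19 18 18 18 18 18 22 60 45] [114  93  70  59  62  59  59  54  49  94 134 129]
256 254 263 [13 13 13 17 18 17 18 18 20 30 60 50] [ 78  79  78  63  60  58  57  53  61 117 130 128]
expected axis px at tcp: [[259.9757 255.9802]
 [259.8712 252.5576]
 [259.763  249.0113]] left/right bore [[259.6181 260.6112]]
```

Emit:
drive_tool --deltas '[{"delta_pos":[0.01,0.002,-0.001],"turn":[0,0,0],"grip":220},{"delta_pos":[0.008,0,0],"turn":[0,0,0],"grip":220},{"delta_pos":[0.004,0,0],"turn":[0,0,0],"grip":220},{"delta_pos":[0,0,0],"turn":[0,0,0],"grip":220}]'

```text
time_s: 65.6
tcp_pos: [0.6325, 0.0492, 0.0792]
orientation: [-0.475, -0.524, -0.472, 0.526]
contact_force: [2.7, 0.5, -2.1]
grip_width: 0.0227
```

Emit:
drive_tool --deltas '[{"delta_pos":[0.003,0,0],"turn":[0,0,0],"grip":220},{"delta_pos":[0.003,0,0],"turn":[0,0,0],"grip":220}]'

```text
time_s: 65.85
tcp_pos: [0.6328, 0.0492, 0.0738]
orientation: [-0.475, -0.525, -0.472, 0.526]
contact_force: [3.2, 0.4, 1.8]
grip_width: 0.0227
```

```bash
python3 -c "
from h import *
stems([.6317,.049,.051])
from workcell import r; print(r.observe()['ft_torque'])"
```

```text
t 66.05 tcp [0.6327 0.0491 0.0735] F [ 5.   1.3 -1.2] w 0.022632843074558356 delta mm [22.5 -1.   0.2]
[ 0.3187 -1.0544  0.0424]
```

Emit:
drive_tool --deltas '[{"delta_pos":[0.004,0.0007,0],"turn":[0,0,0],"grip":220},{"delta_pos":[0.006,0,0],"turn":[0,0,0],"grip":220},{"delta_pos":[0.006,0,0],"turn":[0,0,0],"grip":220},{"delta_pos":[0.005,0,0],"turn":[0,0,0],"grip":220}]'

```text
time_s: 66.55
tcp_pos: [0.6331, 0.049, 0.0521]
orientation: [-0.475, -0.524, -0.472, 0.526]
contact_force: [3.9, 2.3, 22.1]
grip_width: 0.0225
```

```bash
python3 -c "
from h import *
stems([.6317,.049,.051])
from workcell import r; print(r.observe()['ft_torque'])"
```

```text
t 66.75 tcp [0.6331 0.049  0.0523] F [ 4.   1.4 -0.1] w 0.022934604291686658 delta mm [ 1.3 -1.4  0.1]
[ 0.3163 -0.8964  0.0686]
```

Stem 1 is home (foot z ≈ 10 mm). On to the next one.

Emit:
drive_tool --deltas '[{"delta_pos":[0,0,0],"turn":[0,0,0],"grip":140},{"delta_pos":[0,0,0],"turn":[0,0,0],"grip":100},{"delta_pos":[0,0,0],"turn":[0,0,0],"grip":100},{"delta_pos":[-0.03,0,0],"turn":[0,0,0],"grip":100},{"delta_pos":[-0.035,0,0],"turn":[0,0,0],"grip":100},{"delta_pos":[0,-0.044,-0.031],"turn":[0,0,0],"grip":100},{"delta_pos":[0,-0.044,-0.031],"turn":[0,0,0],"grip":100},{"delta_pos":[0,-0.044,-0.031],"turn":[0,0,0],"grip":100},{"delta_pos":[0,-0.044,-0.031],"turn":[0,0,0],"grip":100},{"delta_pos":[0,-0.043,-0.031],"turn":[0,0,0],"grip":100}]'

```text
time_s: 68.0
tcp_pos: [0.4297, 0.227, 0.1168]
orientation: [-0.474, -0.524, -0.472, 0.527]
contact_force: [0.7, 0.7, -0.2]
grip_width: 0.0517
```

```bash
python3 -c "
from h import *
stems([.430,.2253,.042])"
```

```text
t 68.2 tcp [0.4285 0.228  0.1168] F [-0.1  0.8  0.2] w 0.051866210813154574 delta mm [74.8  1.8  2.6]
```

Emit:
drive_tool --deltas '[{"delta_pos":[0.025,0.002,0.0025],"turn":[0,0,0],"grip":100},{"delta_pos":[0.025,0,0],"turn":[0,0,0],"grip":100},{"delta_pos":[0.025,0,0],"turn":[0,0,0],"grip":100},{"delta_pos":[0,0,0],"turn":[0,0,0],"grip":150},{"delta_pos":[0,0,0],"turn":[0,0,0],"grip":190},{"delta_pos":[0,0,0],"turn":[0,0,0],"grip":220},{"delta_pos":[0,0,0],"turn":[0,0,0],"grip":220}]'

```text
time_s: 69.08
tcp_pos: [0.4334, 0.2231, 0.0423]
orientation: [-0.475, -0.525, -0.472, 0.526]
contact_force: [0.8, -1.0, 1.4]
grip_width: 0.0225
```

```bash
python3 -c "
from h import *
stems([.6367+.0016,.0988,.1])
plan([.6367+.0016,.0988,.1],tool(0,-5.65)@rx(-90))"
```

```text
t 69.275 tcp [0.4334 0.2232 0.0423] F [-0.1 -1.   3.9] w 0.022678588861791634 delta mm [-57.7 216.1 103.6]
t 69.28 tcp [0.4334 0.2232 0.0423] | old-axes mm [-56.9 216.8 102.7] turn [-0.3  0.2 -0.1] | new-axes mm [-57.7 216.1 103.6] rows>= 4.0 F [ 0.4 -0.9  5.8] w 0.022678588861791634
```

Emit:
drive_tool --deltas '[{"delta_pos":[-0.03,0,0],"turn":[0,0,0],"grip":220},{"delta_pos":[-0.03,0,0],"turn":[0,0,0],"grip":220},{"delta_pos":[0,0.0434,0.0209],"turn":[0,0,0],"grip":220},{"delta_pos":[0,0.0434,0.0209],"turn":[0,0,0],"grip":220},{"delta_pos":[0,0.0434,0.0209],"turn":[0,0,0],"grip":220},{"delta_pos":[0,0.0434,0.0209],"turn":[0,0,0],"grip":220},{"delta_pos":[0,0.0434,0.0209],"turn":[0,0,0],"grip":220},{"delta_pos":[0,0,0],"turn":[0,0,0],"grip":220},{"delta_pos":[0.01,0,0],"turn":[0,0,0],"grip":220},{"delta_pos":[0.007,0,0],"turn":[0,0,0],"grip":220}]'

```text
time_s: 70.53
tcp_pos: [0.6369, 0.0976, 0.0842]
orientation: [-0.474, -0.524, -0.473, 0.527]
contact_force: [0.1, -0.6, -1.1]
grip_width: 0.0225
```

Emit:
drive_tool --deltas '[{"delta_pos":[0.004,0,0],"turn":[0,0,0],"grip":220},{"delta_pos":[0.004,0,0],"turn":[0,0,0],"grip":220},{"delta_pos":[0,0,0],"turn":[0,0,0],"grip":220}]'

```text
time_s: 70.9
tcp_pos: [0.6381, 0.0969, 0.0772]
orientation: [-0.475, -0.524, -0.472, 0.526]
contact_force: [1.9, 0.7, -3.0]
grip_width: 0.0229
```

```bash
python3 -c "
from h import *
stems([.6383,.097,.051])
from workcell import r; print(r.observe()['ft_torque'])"
```

```text
t 71.1 tcp [0.6381 0.0969 0.0773] F [ 2.3  0.3 -2.8] w 0.022684208459061314 delta mm [26.3  0.2 -0.2]
[ 0.1099 -0.5081  0.0111]
```

Emit:
drive_tool --deltas '[{"delta_pos":[0.007,0,0],"turn":[0,0,0],"grip":220},{"delta_pos":[0.007,0,0],"turn":[0,0,0],"grip":220},{"delta_pos":[0.007,0,0],"turn":[0,0,0],"grip":220},{"delta_pos":[0.005,0,0],"turn":[0,0,0],"grip":220},{"delta_pos":[0,0,0],"turn":[0,0,0],"grip":220}]'

```text
time_s: 71.72
tcp_pos: [0.6383, 0.0967, 0.0523]
orientation: [-0.475, -0.525, -0.472, 0.526]
contact_force: [-0.5, 1.7, 8.4]
grip_width: 0.0228
```

```bash
python3 -c "
from h import *
plan([.6383,.097,.0523],tool(0,-5.65)@rx(-90))
print(stems([.6383,.097,.0523]))"
```

```text
t 71.72 tcp [0.6383 0.0967 0.0523] | old-axes mm [ 0.  -0.  -0.2] turn [-0.3  0.2 -0.1] | new-axes mm [ 0.  -0.  -0.2] rows>= 1.0 F [-0.5  1.7  8.4] w 0.022785737953618816
t 71.925 tcp [0.6383 0.0967 0.0523] F [-0.5  0.9  8.2] w 0.022796231875842305 delta mm [ 0.  -0.  -0.3]
None
```

Emit:
drive_tool --deltas '[{"delta_pos":[0,0,0],"turn":[0,0,0],"grip":140},{"delta_pos":[0,0,0],"turn":[0,0,0],"grip":100},{"delta_pos":[0,0,0],"turn":[0,0,0],"grip":100},{"delta_pos":[-0.03,0,0],"turn":[0,0,0],"grip":100},{"delta_pos":[-0.035,0,0],"turn":[-0.3,0.2,-0.1],"grip":100},{"delta_pos":[0,-0.0496,-0.0396],"turn":[0,0,0],"grip":100},{"delta_pos":[0,-0.0496,-0.0396],"turn":[0,0,0],"grip":100},{"delta_pos":[0,-0.0496,-0.0396],"turn":[0,0,0],"grip":100},{"delta_pos":[0,-0.0496,-0.0395],"turn":[0,0,0],"grip":100},{"delta_pos":[0,-0.0496,-0.0395],"turn":[0,0,0],"grip":100}]'

```text
time_s: 73.18
tcp_pos: [0.4125, 0.316, 0.1164]
orientation: [-0.475, -0.524, -0.475, 0.525]
contact_force: [-0.2, 0.7, -0.4]
grip_width: 0.0516
```

Emit:
drive_tool --deltas '[{"delta_pos":[0,0,0],"turn":[0,0,0],"grip":100},{"delta_pos":[0.025,0,0],"turn":[0,0,0],"grip":100},{"delta_pos":[0.025,0,0],"turn":[0,0,0],"grip":100},{"delta_pos":[0.025,0,0],"turn":[0,0,0],"grip":100},{"delta_pos":[0,0,0],"turn":[0,0,0],"grip":150},{"delta_pos":[0,0,0],"turn":[0,0,0],"grip":190},{"delta_pos":[0,0,0],"turn":[0,0,0],"grip":220},{"delta_pos":[0,0,0],"turn":[0,0,0],"grip":220}]'

```text
time_s: 74.18
tcp_pos: [0.4143, 0.315, 0.042]
orientation: [-0.475, -0.524, -0.475, 0.524]
contact_force: [-0.3, -0.3, 1.7]
grip_width: 0.0228
```

```bash
python3 -c "
from h import *
stems([.6416+.0016,.1485,.102])
plan([.6416+.0016,.1485,.102],tool(0,-5.65)@rx(-90))"
```

```text
t 74.375 tcp [0.4143 0.3151 0.042 ] F [-0.7 -0.8  3.9] w 0.022768248042948375 delta mm [-60.  244.2 143.2]
t 74.38 tcp [0.4144 0.3151 0.042 ] | old-axes mm [-60.  244.1 143.2] turn [-0.  0.  0.] | new-axes mm [-60.  244.1 143.2] rows>= 5.0 F [-0.7 -1.8  5.1] w 0.022768248042948375
```

Emit:
drive_tool --deltas '[{"delta_pos":[-0.03,0,0],"turn":[0,0,0],"grip":220},{"delta_pos":[-0.03,0,0],"turn":[0,0,0],"grip":220},{"delta_pos":[0,0.0407,0.0244],"turn":[0,0,0],"grip":220},{"delta_pos":[0,0.0407,0.0244],"turn":[0,0,0],"grip":220},{"delta_pos":[0,0.0407,0.0244],"turn":[0,0,0],"grip":220},{"delta_pos":[0,0.0407,0.0243],"turn":[0,0,0],"grip":220},{"delta_pos":[0,0.0408,0.0243],"turn":[0,0,0],"grip":220},{"delta_pos":[0,0.0408,0.0243],"turn":[0,0,0],"grip":220},{"delta_pos":[0,0,0],"turn":[0,0,0],"grip":220},{"delta_pos":[0.01,0,0],"turn":[0,0,0],"grip":220}]'

```text
time_s: 75.62
tcp_pos: [0.6426, 0.1458, 0.091]
orientation: [-0.475, -0.524, -0.475, 0.525]
contact_force: [-0.6, 1.0, -0.1]
grip_width: 0.0225
```

Emit:
drive_tool --deltas '[{"delta_pos":[0.007,0,0],"turn":[0,0,0],"grip":220},{"delta_pos":[0.004,0,0],"turn":[0,0,0],"grip":220},{"delta_pos":[0.004,0,0],"turn":[0,0,0],"grip":220},{"delta_pos":[0,0,0],"turn":[0,0,0],"grip":220}]'

```text
time_s: 76.12
tcp_pos: [0.6431, 0.1456, 0.0761]
orientation: [-0.475, -0.524, -0.475, 0.524]
contact_force: [4.3, -0.3, -2.4]
grip_width: 0.0229
```

```bash
python3 -c "
from h import *
stems([.6432,.1456,.052])
from workcell import r; print(r.observe()['ft_torque'])"
```

```text
t 76.325 tcp [0.643  0.1456 0.0761] F [ 3.9  0.8 -3.6] w 0.022536917875178246 delta mm [24.1  0.2 -0. ]
[ 0.2504 -0.8497 -0.04  ]
```

Emit:
drive_tool --deltas '[{"delta_pos":[0.006,0.0005,0],"turn":[0,0,0],"grip":220},{"delta_pos":[0.006,0,0],"turn":[0,0,0],"grip":220},{"delta_pos":[0.006,0,0],"turn":[0,0,0],"grip":220},{"delta_pos":[0.006,0,0],"turn":[0,0,0],"grip":220},{"delta_pos":[0,0,0],"turn":[0,0,0],"grip":220}]'

```text
time_s: 76.95
tcp_pos: [0.6433, 0.1453, 0.0521]
orientation: [-0.475, -0.524, -0.475, 0.525]
contact_force: [1.2, 0.6, 1.1]
grip_width: 0.0227
```

Emit:
drive_tool --deltas '[{"delta_pos":[0,0,0],"turn":[0,0,0],"grip":140},{"delta_pos":[0,0,0],"turn":[0,0,0],"grip":100},{"delta_pos":[0,0,0],"turn":[0,0,0],"grip":100},{"delta_pos":[-0.03,0,0],"turn":[0,0,0],"grip":100},{"delta_pos":[-0.035,0,0],"turn":[0,0,0],"grip":100},{"delta_pos":[0,-0.035,-0.0322],"turn":[0,0,0],"grip":100},{"delta_pos":[0,-0.035,-0.0322],"turn":[0,0,0],"grip":100},{"delta_pos":[0,-0.035,-0.0322],"turn":[0,0,0],"grip":100},{"delta_pos":[0,-0.035,-0.0322],"turn":[0,0,0],"grip":100}]'

```text
time_s: 78.08
tcp_pos: [0.5156, 0.2884, 0.1173]
orientation: [-0.475, -0.524, -0.475, 0.525]
contact_force: [0.4, -0.0, 0.4]
grip_width: 0.052
```

Emit:
drive_tool --deltas '[{"delta_pos":[0,-0.035,-0.0322],"turn":[0,0,0],"grip":100},{"delta_pos":[0,-0.035,-0.0322],"turn":[0,0,0],"grip":100},{"delta_pos":[0,-0.0351,-0.0322],"turn":[0,0,0],"grip":100},{"delta_pos":[0,0,0],"turn":[0,0,0],"grip":100}]'

```text
time_s: 78.58
tcp_pos: [0.4197, 0.3957, 0.1174]
orientation: [-0.476, -0.523, -0.476, 0.524]
contact_force: [0.2, -0.8, 0.1]
grip_width: 0.0519
```

```bash
python3 -c "
from h import *
stems([.4215,.394,.042])"
```

```text
t 78.775 tcp [0.422  0.3937 0.1173] F [ 0.2 -0.4  0.1] w 0.05165390435818242 delta mm [75.3 -0.5 -0.3]
```

Emit:
drive_tool --deltas '[{"delta_pos":[0.025,0,0],"turn":[0,0,0],"grip":100},{"delta_pos":[0.025,0,0],"turn":[0,0,0],"grip":100},{"delta_pos":[0.025,0,0],"turn":[0,0,0],"grip":100},{"delta_pos":[0,0,0],"turn":[0,0,0],"grip":150},{"delta_pos":[0,0,0],"turn":[0,0,0],"grip":190},{"delta_pos":[0,0,0],"turn":[0,0,0],"grip":220},{"delta_pos":[0,0,0],"turn":[0,0,0],"grip":220}]'

```text
time_s: 79.65
tcp_pos: [0.422, 0.394, 0.043]
orientation: [-0.475, -0.524, -0.475, 0.524]
contact_force: [0.1, -0.1, 1.2]
grip_width: 0.0226
```

```bash
python3 -c "
from h import *
stems([.6465+.0018,.1982,.102])
plan([.6465+.0018,.1982,.102],tool(0,-5.65)@rx(-90))"
```

```text
t 79.85 tcp [0.422 0.394 0.043] F [-0.2 -0.9  4.2] w 0.023061651659064975 delta mm [-59.  244.5 172.6]
t 79.85 tcp [0.422 0.394 0.043] | old-axes mm [-59.  244.5 172.6] turn [-0.  0.  0.] | new-axes mm [-59.  244.5 172.6] rows>= 5.0 F [-0.4 -1.7  4.6] w 0.023061651659064975
```

Emit:
drive_tool --deltas '[{"delta_pos":[-0.03,0,0],"turn":[0,0,0],"grip":220},{"delta_pos":[-0.03,0,0],"turn":[0,0,0],"grip":220},{"delta_pos":[0,0.0349,0.0247],"turn":[0,0,0],"grip":220},{"delta_pos":[0,0.0349,0.0247],"turn":[0,0,0],"grip":220},{"delta_pos":[0,0.0349,0.0247],"turn":[0,0,0],"grip":220},{"delta_pos":[0,0.0349,0.0247],"turn":[0,0,0],"grip":220},{"delta_pos":[0,0.0349,0.0246],"turn":[0,0,0],"grip":220},{"delta_pos":[0,0.035,0.0246],"turn":[0,0,0],"grip":220},{"delta_pos":[0,0.035,0.0246],"turn":[0,0,0],"grip":220},{"delta_pos":[0,0,0],"turn":[0,0,0],"grip":220}]'

```text
time_s: 81.1
tcp_pos: [0.6494, 0.1956, 0.1012]
orientation: [-0.474, -0.524, -0.474, 0.526]
contact_force: [0.2, 0.3, -1.4]
grip_width: 0.0226
```

Emit:
drive_tool --deltas '[{"delta_pos":[0.01,0,0],"turn":[0,0,0],"grip":220},{"delta_pos":[0.007,0,0],"turn":[0,0,0],"grip":220},{"delta_pos":[0.004,0,0],"turn":[0,0,0],"grip":220},{"delta_pos":[0.004,0,0],"turn":[0,0,0],"grip":220},{"delta_pos":[0,0,0],"turn":[0,0,0],"grip":220}]'

```text
time_s: 81.72
tcp_pos: [0.6479, 0.1981, 0.0769]
orientation: [-0.475, -0.524, -0.475, 0.525]
contact_force: [0.7, -0.6, -1.8]
grip_width: 0.0227
```

```bash
python3 -c "
from h import *
stems([.6483,.1982,.053])
from workcell import r; print(r.observe()['ft_torque'])"
```

```text
Traceback (most recent call last):
  File "h.py", line 56, in stems
    R=tool(0,-5.65)@rx(-90); P,F,w,t=mean_state(); np.set_printoptions(precision=4,suppress=True)
                                     ~~~~~~~~~~^^
  File "h.py", line 53, in mean_state
    for _ in range(n): r.get_image("top"); s.append(r.observe())
                       ~~~~~~~~~~~^^^^^^^
ValueError: 200 camera calls are used up
```

The cameras are used up, so force and pose readings guide the rest. Stem 4 has entered its bore; I lower it home and fetch stem 5.

Emit:
drive_tool --deltas '[{"delta_pos":[0.006,0,0],"turn":[0,0,0],"grip":220},{"delta_pos":[0.006,0,0],"turn":[0,0,0],"grip":220},{"delta_pos":[0.006,0,0],"turn":[0,0,0],"grip":220},{"delta_pos":[0.006,0,0],"turn":[0,0,0],"grip":220},{"delta_pos":[0,0,0],"turn":[0,0,0],"grip":220}]'

```text
time_s: 82.5
tcp_pos: [0.648, 0.198, 0.0531]
orientation: [-0.475, -0.524, -0.475, 0.525]
contact_force: [0.8, -0.5, 0.4]
grip_width: 0.0233
```

Emit:
drive_tool --deltas '[{"delta_pos":[0,0,0],"turn":[0,0,0],"grip":140},{"delta_pos":[0,0,0],"turn":[0,0,0],"grip":100},{"delta_pos":[0,0,0],"turn":[0,0,0],"grip":100},{"delta_pos":[-0.03,0,0],"turn":[0,0,0],"grip":100},{"delta_pos":[-0.035,0,0],"turn":[0,0,0],"grip":100},{"delta_pos":[0,-0.0321,-0.0319],"turn":[0,0,0],"grip":100},{"delta_pos":[0,-0.0321,-0.0319],"turn":[0,0,0],"grip":100},{"delta_pos":[0,-0.0321,-0.0319],"turn":[0,0,0],"grip":100},{"delta_pos":[0,-0.0321,-0.0319],"turn":[0,0,0],"grip":100},{"delta_pos":[0,-0.0321,-0.032],"turn":[0,0,0],"grip":100}]'

```text
time_s: 83.75
tcp_pos: [0.503, 0.3737, 0.1183]
orientation: [-0.475, -0.524, -0.475, 0.525]
contact_force: [1.1, -0.3, -0.7]
grip_width: 0.0519
```

Emit:
drive_tool --deltas '[{"delta_pos":[0,0,0],"turn":[0,0,0],"grip":100},{"delta_pos":[0,0,0],"turn":[0,0,0],"grip":100}]'

```text
time_s: 84.0
tcp_pos: [0.5045, 0.3723, 0.1182]
orientation: [-0.475, -0.524, -0.475, 0.525]
contact_force: [0.3, -0.4, -0.4]
grip_width: 0.0518
```

Emit:
drive_tool --deltas '[{"delta_pos":[0.025,0,0],"turn":[0,0,0],"grip":100},{"delta_pos":[0.025,0,0],"turn":[0,0,0],"grip":100},{"delta_pos":[0.026,0,0],"turn":[0,0,0],"grip":100},{"delta_pos":[0,0,0],"turn":[0,0,0],"grip":150},{"delta_pos":[0,0,0],"turn":[0,0,0],"grip":190},{"delta_pos":[0,0,0],"turn":[0,0,0],"grip":220},{"delta_pos":[0,0,0],"turn":[0,0,0],"grip":220}]'

```text
time_s: 84.88
tcp_pos: [0.5043, 0.3727, 0.043]
orientation: [-0.475, -0.524, -0.475, 0.524]
contact_force: [-1.2, -1.1, 1.9]
grip_width: 0.0227
```

```bash
python3 -c "
from h import *
plan([.6515+.0018,.2480,.102],tool(0,-5.65)@rx(-90))"
```

```text
t 84.88 tcp [0.5043 0.3727 0.043 ] | old-axes mm [-59.  160.5 109.4] turn [-0.  0.  0.] | new-axes mm [-59.  160.5 109.4] rows>= 4.0 F [-1.2 -1.1  1.9] w 0.022740605510185277
```

Emit:
drive_tool --deltas '[{"delta_pos":[-0.03,0,0],"turn":[0,0,0],"grip":220},{"delta_pos":[-0.03,0,0],"turn":[0,0,0],"grip":220},{"delta_pos":[0,0.0321,0.0219],"turn":[0,0,0],"grip":220},{"delta_pos":[0,0.0321,0.0219],"turn":[0,0,0],"grip":220},{"delta_pos":[0,0.0321,0.0219],"turn":[0,0,0],"grip":220},{"delta_pos":[0,0.0321,0.0219],"turn":[0,0,0],"grip":220},{"delta_pos":[0,0.0321,0.0218],"turn":[0,0,0],"grip":220},{"delta_pos":[0,0,0],"turn":[0,0,0],"grip":220},{"delta_pos":[0.01,0,0],"turn":[0,0,0],"grip":220},{"delta_pos":[0.007,0,0],"turn":[0,0,0],"grip":220}]'

```text
time_s: 86.12
tcp_pos: [0.6519, 0.2488, 0.0842]
orientation: [-0.475, -0.523, -0.475, 0.525]
contact_force: [-0.1, -1.0, -1.3]
grip_width: 0.0228
```

Emit:
drive_tool --deltas '[{"delta_pos":[0.004,0,0],"turn":[0,0,0],"grip":220},{"delta_pos":[0.004,0,0],"turn":[0,0,0],"grip":220},{"delta_pos":[0,0,0],"turn":[0,0,0],"grip":220}]'

```text
time_s: 86.5
tcp_pos: [0.6528, 0.248, 0.0769]
orientation: [-0.475, -0.523, -0.475, 0.525]
contact_force: [0.4, -0.5, -1.5]
grip_width: 0.0224
```

Emit:
drive_tool --deltas '[{"delta_pos":[0.006,0,0],"turn":[0,0,0],"grip":220},{"delta_pos":[0.006,0,0],"turn":[0,0,0],"grip":220},{"delta_pos":[0.006,0,0],"turn":[0,0,0],"grip":220},{"delta_pos":[0.0065,0,0],"turn":[0,0,0],"grip":220},{"delta_pos":[0,0,0],"turn":[0,0,0],"grip":220}]'

```text
time_s: 87.12
tcp_pos: [0.6531, 0.248, 0.053]
orientation: [-0.475, -0.524, -0.475, 0.524]
contact_force: [-0.1, -0.2, 3.3]
grip_width: 0.0226
```

Emit:
drive_tool --deltas '[{"delta_pos":[0,0,0],"turn":[0,0,0],"grip":140},{"delta_pos":[0,0,0],"turn":[0,0,0],"grip":100},{"delta_pos":[0,0,0],"turn":[0,0,0],"grip":100},{"delta_pos":[-0.03,0,0],"turn":[0,0,0],"grip":100},{"delta_pos":[-0.05,0,0],"turn":[0,0,0],"grip":100},{"delta_pos":[-0.03,-0.04,0],"turn":[0,0,0],"grip":100},{"delta_pos":[-0.03,-0.05,0],"turn":[0,0,0],"grip":100},{"delta_pos":[0,-0.05,0],"turn":[0,0,0],"grip":100},{"delta_pos":[0,0,0],"turn":[0,0,0],"grip":100}]'

```text
time_s: 88.25
tcp_pos: [0.5109, 0.2624, 0.1933]
orientation: [-0.475, -0.523, -0.476, 0.525]
contact_force: [0.7, -0.9, -0.1]
grip_width: 0.0518
```

```bash
python3 -c "
from workcell import r
print(r.finish_job()); s=r.observe(); print(s['time_s'],s['contact_force'])"
```

```text
the job is handed in; nothing more can be done
None
the job is handed in; nothing more can be done
```

I did every part of the job and handed it in at about 88 s. The final state was not checked by camera, because my 200 camera calls ran out while I was placing the fourth stem.

- **Hook:** I stopped the empty hook by closing the jaws on its back limb and held it plumb for more than 0.8 s. After release it sat within about 0.04 rad of plumb.
- **Carriers:** Both hang by their rims on the hook.
    - On the first try the red ring probably brushed the hook and set the hung yellow ring swinging. I laid red down, steadied the hook and yellow again, then hung red.
    - The last pictures of them, at 57.8 s, showed both planes near vertical and only a few millimetres of drift, by my estimate 0.01–0.03 m/s. I did not look at the carriers again in the 30 s before hand-in.
- **Stems:** All five are in bores, one to each. For every stem the tool height put the foot about 10 mm above the table, which is the bore floor. Forces were low while the stems went down. I did not look at the seated stems afterwards.
- **Forces:** While hanging yellow, the ring caught on the hook and pushed back with up to about 55 N through the gripped ring. I backed off and re-entered; the wrist stayed under its limit.
- **Tools, bottles and bulb:** I never touched them on purpose, but I did not measure their positions at the end.

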